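# Hook the split snap ring out of an aircraft wheel hub

### The job

Take the red hook pick from the tool rack, work its tip through the notch under the end of the split snap ring in the wheel hub, ease that end inwards off the groove's lip and lift the whole ring out; feel your way, without forcing or bending the ring and without gouging the hub or the black grease seal below it. Lay the ring flat in the blue parts tray and stand the pick back in the rack, leaving everything else on the bench where it is.

Things in the scene. Friction and masses are not known exactly. Their poses are not given: they have to be found in the camera images.
- hub (a point): Centre of the flat top face, 68 mm up, of the hub of a fixed white wheel half lying on a round plate 190 mm across; z up. Hub 100 mm across, bore radius 34 mm. Under a 3 mm lip the bore has a groove 4.5 mm high and 35.8 mm in radius, its floor 7.5 mm below this face. x points away from the notch: the notch is at -x
- notch (a point): Middle of the notch in the bore wall, at the height of the seated ring's wire centre (5.5 mm below the hub face) and 33.8 mm from the bore axis, where the wire runs. The notch is 12 mm wide along the bore, open at the top and inwards; back wall 41 mm from the axis, floor 18 mm below the hub face. Same axes as hub: outwards is -x
- wheel: The same wheel half; origin on the bore axis at bench level, axes as hub
- seal: Black grease seal closing the bore under the ring; its flat top is 17.5 mm below the hub face, radius 33.8 mm. It yields 0.3 mm per newton. Touch it only lightly (above 8 N it is gouged). Axes and origin as wheel
- ring: The split snap ring: a free C of 4 mm round springy yellow-plated steel wire, wire centre radius 33.8 mm, 11 mm gap between its ends, 30 g. Origin at the circle's centre while seated, at wire mid-height (carried by the back fifth of the wire). Seated it presses outwards, its outer 1.8 mm caught under the lip. Above 24 N from the pick it is bent
- ring_end (a point): Wire centre where the ring crosses the notch, 15 mm before its near end, which lies to +y (hub axes). Drawn inwards here it gives 2 to 5 mm for about 5 to 12 N and clears the lip; then it lifts with under 15 N, and raised 40 mm while drawn on inwards the rest peels out and hangs on the hook. Pulled straight up it jams at over 40 N
- ring_back (a point): Wire centre of the ring opposite its gap. Hung on the hook, the ring hangs upright with this part about 65 mm below the foot; set down on edge it mostly falls flat once the hook is drawn out, but it can stay standing until it is tipped over
- ring_far_end (a point): Wire centre of the ring 15 mm before its other end
- pick_grip (a point): Centre of the red square handle (20 x 20 mm, 60 mm tall, upright) of the hook pick, 80 g. z up, x the way the hook points. A steel shank 4.4 mm thick runs down the handle's axis to a foot 3 mm thick that reaches 10.5 mm to +x (axis to axis) and ends in an upturned beak 3 mm thick, its tip 8 mm above the foot's underside. It starts hanging in a rack slot
- pick: The same hook pick; origin on the handle's axis, 78 mm below the grip point: the mean place of the foot's underside. The shank's reach is set differently each time, up to 4 mm more or less, and it is bent a little, so that the hook stands up to 4 mm ahead of or behind (x) where it should: it keeps that set at work, no reading gives it, so feel for contact
- rack: Wooden tool rack, fixed, 160 x 56 mm, 55 mm high, origin under its centre. Three upright through-slots at x = -50, 0 and 50 mm, each 30 mm long in x and 12 mm wide in y; tools hang in them by their handles. The pick's handle centre is 85 mm above the bench when home, and its hook starts pointing about to the rack's -x
- tray: Blue parts tray, fixed, 200 x 180 mm in x and y, walls 3 mm thick and 20 mm high, black rubber floor 5 mm above the bench; origin under its centre
- punch_grip (a point): Middle of the blue handle (20 x 20 x 45 mm) of a punch in another rack slot; bystander
- scriber_grip (a point): Middle of the yellow handle (20 x 20 x 50 mm) of a scriber in another rack slot; bystander
- hammer: Red-handled hammer lying beyond the wheel; bystander
- glasses: Safety glasses on the bench; bystander
- bearing: Tapered bearing cone, 62 mm across, 18 mm high; bystander
- grease: White grease jar, 68 mm across, 65 mm high; bystander
- socket: Steel socket standing up, 28 mm across, 38 mm high; bystander
There are look-alikes about, which are no part of the job. There is more than one size of the rack; the job needs the largest.

How it is judged:
On the way, in this order (a step that is already met when the one before it is completed fails the run):
1. the pick holds the notched end of the ring up clear of the hub face (z of ring_end in the frame of wheel above 0.074 m and contact force between pick and ring above 0.2 N), for 0.05 s.
2. the whole ring is up out of the hub ((z of each of ring_end, ring_back, ring_far_end in the frame of wheel above 0.0685 m or horizontal distance between each of ring_end, ring_back, ring_far_end and hub above 0.06 m)).
At the end, for the whole second after the job is handed in: The whole ring lies flat at rest on the floor of the parts tray (all its wire within 9 mm of the floor), and the pick stands upright (within 0.15 rad) in a slot of the rack with its handle seated (height within 4 mm of home), released (x of ring_end in the frame of tray between -0.097 and 0.097 m and y of ring_end in the frame of tray between -0.087 and 0.087 m and z of each of ring_end, ring_back, ring_far_end in the frame of tray below 0.014 m and x of ring_back in the frame of tray between -0.097 and 0.097 m and y of ring_back in the frame of tray between -0.087 and 0.087 m and x of ring_far_end in the frame of tray between -0.097 and 0.097 m and y of ring_far_end in the frame of tray between -0.087 and 0.087 m and linear speed of ring below 0.02 m/s and x of pick_grip in the frame of rack between -0.065 and 0.065 m and y of pick_grip in the frame of rack between -0.01 and 0.01 m and z of pick_grip in the frame of rack between 0.081 and 0.089 m and angle between pick's own z axis and vertical below 0.15 rad); the robot touches nothing.
It fails at once if the pick forces the ring with more than 24 N and bends it (contact force between pick and ring above 24 N).
It fails at once if the pick gouges the wheel with more than 12 N (contact force between pick and wheel above 12 N).
It fails at once if the pick gouges the seal with more than 8 N (contact force between pick and seal above 8 N).
It fails at once if the bystanders on the bench or in the rack are disturbed (over 20 mm) (distance of any of punch_grip, scriber_grip, hammer, glasses, bearing, grease, socket from where it was at the start of the episode above 0.02 m).
It also fails if it takes over 72 s, if anything falls off the work surface, if the arm or the gripper's body presses on something with over 40 N, if the wrist force passes 120 N, or if a joint passes its speed limit or range.

### The arm

A 6-joint arm with a two-finger parallel gripper is mounted at the origin on the work surface. World frame = base frame: x ahead of the robot, y to its left, z up, the work surface at z = 0. Lengths are in m, angles in rad, forces in N, time in s.
With the tool pointing down it reaches from about 0.35 to 0.875 m from the base axis. Payload 4.2 kg.
Tool frame: the origin (TCP) lies midway between the tips of the shut fingers; the grasp point (between the pads) lies 19 mm behind it; z points along the fingers, y is the line along which they close (so a half turn about z gives the same grasp; the last joint's range is limited). The gripper opens to 85 mm and grips with 20 to 120 N. Pads are 22 mm wide; open, the fingers measure 114 mm over their backs; the gripper's body (76 mm by 85 mm) begins 54 mm behind the grasp point. The pads swing forward as they close: fully open they stand 13 mm farther back than shut.
Start: joints at [-1.07, 0.385, 0.008, 0, -1.194, -0.259], TCP at [0.15, -0.607, 0.231] pointing down, gripper open.
Joint ranges: [-3.14, 3.14], [-1.21, 2.06], [-1.07, 1.41], [-3.16, 2.05], [-2.99, -0.16], [-3.1, 3.1]. Speed limits (rad/s): [2.79, 2.79, 3.14, 3.14, 3.14, 3.14].

### API

Orientations are given as a rotation vector (axis times angle).
In Python, from rig import telemetry, imaging, order, look_for, landmark_of gives the robot as it stands. The module is installed in compiled form; this text tells all that it offers.
- The arm moves only by the tool play_rows, never from a script. Its argument "moves" is a list of rows, each a list of 3 entries, a list of its own where there are three numbers: the shift along the tool's x, y, z in units of 40 mm (1.0 is 40 mm), then the turn, a rotation vector about the tool's x, y, z in units of 6 degrees (1.0 is 6 degrees), then the closure in counts, from 0 (fully open) to 255 (shut). In form: [[[x, y, z], [rx, ry, rz], grip], ...]. A call has exactly 8 rows; each row is the pose to reach, as a shift and turn from the pose commanded when the call began, along the tool's axes at that moment; what a row does not reach only later rows make up. A row lasts 1/12 s, in which the tool goes at most 41.7 mm and 7.16 degrees, less where a joint would pass 70% of its speed; a pose out of reach is approached as far as the arm can. A call with a gripper value outside its range is refused whole. The fingers move at their own pace and stop on an object; the grip force is fixed at half the most. Time passes only in rows, so rows that repeat a pose let the fingers close, or fill a call up. It gives the time, the measured TCP pose, the force, the opening and the grip force at its end, in the units of the state.
- telemetry.read_state(): the state, without advancing time (a new reading comes with each control period).
- imaging.capture(name): name is "side" or "top"; returns a dict with "frame" (480x640x3 uint8, red, green, blue), "fov_y" (degrees; the focal length in pixels is half the picture's height over the tangent of half this angle, whatever the lens; pixels are square), "cx", "cy" (the principal point, pixels), "cam_to_world" (4x4, takes a point from camera to world coordinates). Camera axes: x right, y up, looking along -z (the intrinsics and any distortion apply to the point x, -y, -z); pixel columns grow to the right and rows downward; lengths in m; the calibration is good to about 2 mm. A picture is of the moment at which its call begins. There is no depth.
- order.job_done(): hands the job in; it is judged then, once.
Trained networks look in a picture, given as the dict that the camera call returned (one of the last four; its "shot" number tells which), for a name from the list of things; names that differ only in an ending like _2 or _b are one class to them, and where a whole thing is asked for, a point or a joint stands for the part that bears it (a point fixed in the world has none). Each returns a list of dicts, best first, with "confidence" (0 to 1); they miss things now and then, are a little off and sometimes report something else, mostly with a low value. They report only what shows in the picture. A call takes as long as a camera call. They do not tell look-alikes from the thing itself.
- look_for(thing, picture): "bbox" ([left, top, width, height] in pixels, round what is visible of it).
- landmark_of(thing, picture): "xy" ([column, row] in pixels: a listed point, or the origin of a listed thing).
The state is a dict: "clock": time; "qpos": joint angles; "joint_vel": joint speeds; "tau": joint torques, N m; "tcp_pos": TCP position; "eef_rot": TCP orientation; "force": force on the tool from outside, world axes, zero at the start; "moment": the same for the moment, N m; "grip_width": finger opening in m; "grip_force": force on a finger pad.
Only numpy, scipy, OpenCV 4.12 (cv2) and the standard library are available. Lean on these libraries where they do the work, as an engineer would, in place of code of your own. Each camera call takes 0.05 s, during which the arm holds its last target. There are 200 camera calls.

## Working session

There is one attempt and no reset: what is moved stays moved. The work goes in short steps, Python scripts to look and compute and a tool call to move; the robot and the scene stay as the last step left them, time stands still between calls to the robot, and variables do not carry over. Pictures are saved under pics/ and viewed, at most 10 in all, crops included, and the job is handed in when it is done.

Besides the shell and the picture viewer there is one more tool, called as name([rows], argument=value, ...), one row to a line, values as JSON. play_rows: Moves the arm, as the interface text tells. Its arguments: {"type":"object","properties":{"moves":{"type":"array","items":{"type":"array"}}},"required":["moves"]}

```bash
mkdir -p pics; cat > h.py <<'E'
import numpy as np, cv2
from rig import telemetry, imaging, order, look_for, landmark_of
from scipy.spatial.transform import Rotation as R
def cap(n,save=None):
    p=imaging.capture(n)
    if save: cv2.imwrite('pics/'+save,p['frame'][:,:,::-1])
    return p
def f(p): return p['frame'].shape[0]/2/np.tan(np.radians(p['fov_y'])/2)
def ray(p,xy):
    d=np.array([(xy[0]-p['cx'])/f(p),-(xy[1]-p['cy'])/f(p),-1.]); M=np.array(p['cam_to_world'])
    return M[:3,3],M[:3,:3]@d
def atz(p,xy,z):
    o,d=ray(p,xy); return o+d*(z-o[2])/d[2]
def proj(p,X):
    M=np.array(p['cam_to_world']); c=M[:3,:3].T@(np.array(X)-M[:3,3]); return np.array([p['cx']+f(p)*c[0]/-c[2], p['cy']-f(p)*c[1]/-c[2]])
def tri(ps,xys):
    A=np.zeros((3,3));b=np.zeros(3)
    for p,xy in zip(ps,xys):
        o,d=ray(p,xy);d=d/np.linalg.norm(d);Q=np.eye(3)-np.outer(d,d);A+=Q;b+=Q@o
    return np.linalg.solve(A,b)
E
python3 - <<'E'
from h import *
np.set_printoptions(precision=4,suppress=True)
s=telemetry.read_state();print({k:np.round(v,4) for k,v in s.items()})
T=cap('top','t0.png');S=cap('side','s0.png')
for p in(T,S):
    print({k:v for k,v in p.items() if k not in('frame',)})
Z=dict(hub=.068,notch=.0625,wheel=0,ring=.0625,ring_end=.0625,ring_back=.0625,ring_far_end=.0625,pick_grip=.085,rack=0,tray=0,punch_grip=.08,scriber_grip=.08,hammer=.01,glasses=.02,bearing=.009,grease=.03,socket=.02)
for n,z in Z.items():
    for nm,p in(('T',T),('S',S)):
        for r in landmark_of(n,p)[:3]: print(n,nm,round(r['confidence'],2),np.round(r['xy'],1),atz(p,r['xy'],z)[:2])
E
```

```text
{'clock': np.float64(0.0), 'qpos': array([-1.0704,  0.3855,  0.0067, -0.0005, -1.194 , -0.2586]), 'joint_vel': array([-0.0024,  0.0007,  0.0015,  0.    , -0.0016,  0.0003]), 'tau': array([  0.    , -39.2294,  18.8394,   4.1861,  -0.0046,   0.    ]), 'tcp_pos': array([ 0.1495, -0.6063,  0.2303]), 'eef_rot': array([ 0.3786, -3.1183, -0.0033]), 'force': array([0.9229, 0.3261, 0.3821]), 'moment': array([-0.0101, -0.0302, -0.0074]), 'grip_force': np.float64(0.0), 'grip_width': np.float64(0.0854)}
{'fov_y': 57.370012097597076, 'cx': 314.49440624071735, 'cy': 231.92760666555597, 'cam_to_world': array([[ 0.0008,  0.9952, -0.0983,  0.4092],
       [-1.    ,  0.0015,  0.0072,  0.0158],
       [ 0.0073,  0.0983,  0.9951,  1.1179],
       [ 0.    ,  0.    ,  0.    ,  1.    ]]), 'shot': 1}
{'fov_y': 46.939006819499106, 'cx': 319.09044464481684, 'cy': 242.29239128805938, 'cam_to_world': array([[-0.8394,  0.3405, -0.4236, -0.1366],
       [-0.5431, -0.4969,  0.6769,  1.0433],
       [ 0.02  ,  0.7983,  0.602 ,  1.0299],
       [ 0.    ,  0.    ,  0.    ,  1.    ]]), 'shot': 2}
hub S 0.87 [311.1 247
[... 1249 characters left out ...]
6.4] [0.5726 0.2683]
scriber_grip S 0.46 [241.5 295.3] [0.5727 0.2723]
hammer T 0.55 [333.1 125.8] [ 0.7961 -0.0404]
hammer T 0.17 [200.3 227. ] [0.5308 0.2974]
hammer S 0.77 [254. 228.] [ 0.7916 -0.0501]
hammer S 0.59 [293.1 398.7] [0.3147 0.4148]
hammer S 0.35 [309.4 248.4] [ 0.5886 -0.0612]
glasses T 0.56 [154.9 314.9] [0.3117 0.4007]
glasses S 0.9 [293.3 396.4] [0.3134 0.4157]
bearing T 0.84 [415.7 147.7] [ 0.7387 -0.2546]
bearing S 0.57 [305.5 205.4] [ 0.7314 -0.2518]
grease T 0.95 [233.6 146.8] [0.7334 0.2134]
grease S 0.87 [210.6 283.3] [0.7099 0.2414]
socket T 0.55 [480.7 310.1] [ 0.3236 -0.4042]
socket T 0.28 [155.7 314.8] [0.312  0.3988]
socket S 0.5 [438.4 221.9] [ 0.3165 -0.4006]
```

```bash
python3 - <<'E'
import cv2
t=cv2.imread('pics/t0.png');s=cv2.imread('pics/s0.png')
a=cv2.resize(t[170:270,140:390],None,fx=3.2,fy=3.2,interpolation=cv2.INTER_CUBIC)
b=cv2.resize(s[190:370,180:400],None,fx=3.3,fy=3.3,interpolation=cv2.INTER_CUBIC)
cv2.imwrite('pics/a0.png',a);cv2.imwrite('pics/b0.png',b);print(a.shape,b.shape)
E
```

```text
(320, 800, 3) (594, 726, 3)
```

View pics/t0.png

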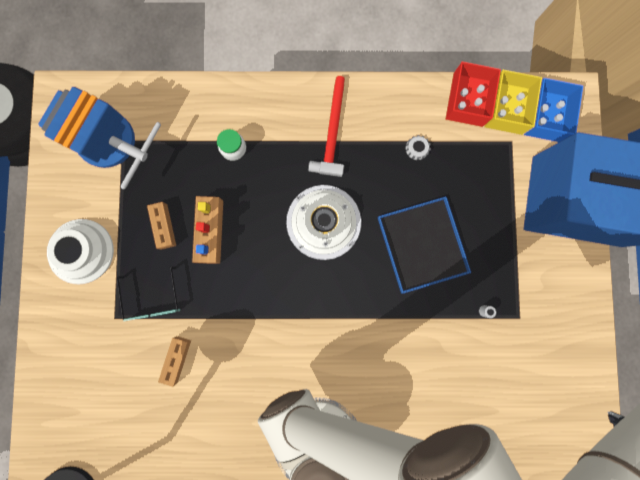

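View pics/a0.png

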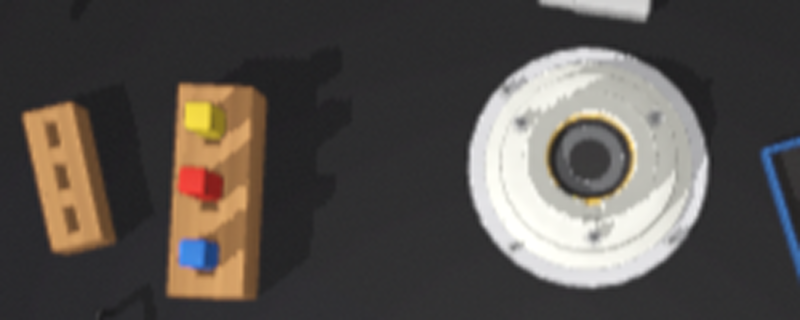

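View pics/b0.png

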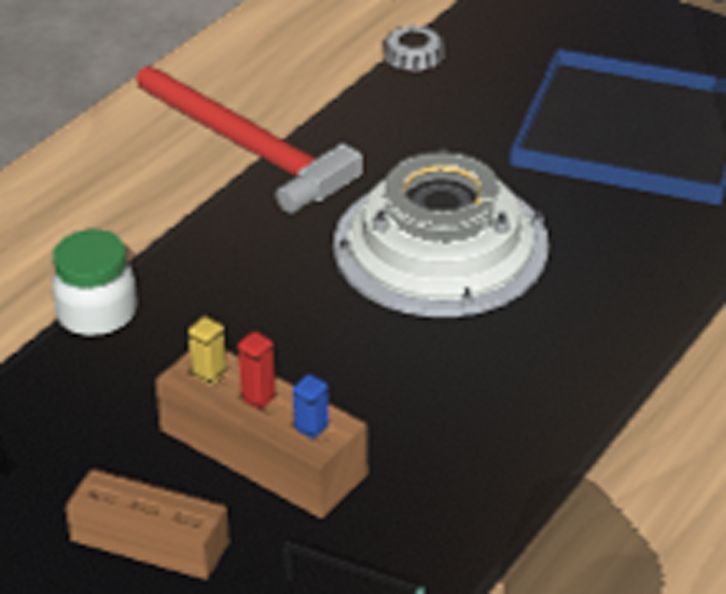

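The top view shows the large rack with the yellow, red and blue handles at about (205,230), the wheel at (324,222), the notch on its robot side at about (326,233), and the tray at (424,245). The smaller racks at (163,225) and (175,360) are look-alikes. Next I fit the hub and rack geometry more closely.

```bash
python3 - <<'E'
from h import *
T=cap('top');S=cap('side')
t=T['frame'];s=S['frame']
# overlay predicted hub circle for guessed centre; refine by ellipse on yellow ring pixels
for p,nm in((T,'T'),(S,'S')):
    hsv=cv2.cvtColor(p['frame'],cv2.COLOR_RGB2HSV)
    c=proj(p,[.545,-.018,.0625]).astype(int)
    m=((hsv[...,0]>12)&(hsv[...,0]<35)&(hsv[...,1]>70)&(hsv[...,2]>60))
    yy,xx=np.nonzero(m); k=np.hypot(xx-c[0],yy-c[1])<25
    P=np.array([atz(p,(x,y),.0625)[:2] for x,y in zip(xx[k],yy[k])])
    A=np.c_[2*P,np.ones(len(P))];q=np.linalg.lstsq(A,(P**2).sum(1),rcond=None)[0]
    r=np.sqrt(q[2]+q[:2]@q[:2]); print(nm,len(P),'ring fit',q[:2],r)
    # fixed-wheel plate/white mask fit: white outer plate
    m=((hsv[...,1]<40)&(hsv[...,2]>120)).astype(np.uint8)
    n,l,st,ce=cv2.connectedComponentsWithStats(m); 
    d=[(st[i,4],i) for i in range(1,n) if abs(ce[i]-c).max()<25]; i=max(d)[1]
    cn=max(cv2.findContours((l==i).astype(np.uint8),0,1)[0],key=len)
    h=cv2.convexHull(cn)[:,0]; Pz=np.array([atz(p,x,.005)[:2] for x in h]); 
    A=np.c_[2*Pz,np.ones(len(Pz))];q=np.linalg.lstsq(A,(Pz**2).sum(1),rcond=None)[0]
    print('plate',q[:2],np.sqrt(q[2]+q[:2]@q[:2]))
    # red handle
    hs=hsv; m=((hs[...,0]<6)|(hs[...,0]>174))&(hs[...,1]>150)&(hs[...,2]>60)
    yy,xx=np.nonzero(m);c2=proj(p,[.52,.275,.09]);k=np.hypot(xx-c2[0],yy-c2[1])<22
    print('red',xx[k].min(),xx[k].max(),yy[k].min(),yy[k].max(),xx[k].mean(),yy[k].mean())
c=[324,221];a=cv2.resize(t[c[1]-23:c[1]+23,c[0]-23:c[0]+23],(400,400),interpolation=cv2.INTER_CUBIC)
c=[312,247];b=cv2.resize(s[c[1]-23:c[1]+23,c[0]-23:c[0]+23],(400,400),interpolation=cv2.INTER_CUBIC)
c=[208,230];d=cv2.resize(t[c[1]-42:c[1]+42,c[0]-32:c[0]+32],(152*2,400),interpolation=cv2.INTER_CUBIC)
cv2.imwrite('pics/c0.png',np.hstack([a,b])[:,:,::-1])
cv2.imwrite('pics/d0.png',d[:,:,::-1])
for n in('notch','ring_end','hub','ring_back','ring_far_end'):
    for nm,p in(('T',T),('S',S)):
        for r in landmark_of(n,p)[:2]: print(n,nm,round(r['confidence'],2),np.round(r['xy'],1),atz(p,r['xy'],.0625)[:2])
# rack: brown mask box
hsv=cv2.cvtColor(t,cv2.COLOR_RGB2HSV);m=((hsv[...,0]>5)&(hsv[...,0]<20)&(hsv[...,1]>80)&(hsv[...,2]>140)).astype(np.uint8)
n,l,st,ce=cv2.connectedComponentsWithStats(m)
for i in range(1,n):
    if abs(ce[i]-[207,230]).max()<12 and st[i,4]>300:
        yy,xx=np.nonzero(l==i);rr=cv2.minAreaRect(np.c_[xx,yy].astype(np.float32));B=cv2.boxPoints(rr);print(rr);print([np.round(atz(T,x,.055)[:2],4).tolist() for x in B])
E
```

```text
T 131 ring fit [ 0.54504031 -0.01473721] 0.03153327626901757
plate [ 0.54535028 -0.01451727] 0.09568782536994404
red 196 209 222 232 202.08771929824562 227.00877192982455
S 44 ring fit [ 0.54414644 -0.01483102] 0.033289106737332444
plate [ 0.54953336 -0.02615152] 0.10409602806705838
red 252 262 290 313 257.33953488372094 301.47906976744184
notch T 0.97 [326.6 234.4] [ 0.50748669 -0.02108151]
notch T 0.4 [325.3 220.2] [ 0.54206056 -0.01799566]
notch S 0.75 [323.  249.4] [ 0.51655621 -0.02244479]
ring_end S 0.16 [322.2 250.9] [ 0.51468062 -0.0152755 ]
hub T 0.67 [323.9 219.6] [ 0.54352072 -0.01460248]
hub S 0.97 [312.2 246. ] [ 0.55086222 -0.01834399]
hub S 0.58 [312.1 248.8] [ 0.54382598 -0.00718303]
ring_back T 0.6 [329.3 203.6] [ 0.58278473 -0.0278003 ]
ring_back S 0.58 [307.4 243.2] [ 0.56971271 -0.02162565]
ring_far_end T 0.61 [482.5 310.8] [ 0.32524597 -0.39219017]
ring_far_end S 0.39 [244.2 294.3] [0.58245944 0.25128117]
((205.47232055664062, 229.4984588623047), (23.630231857299805, 66.17574310302734), 3.1798300743103027)
[[0.4411, 0.3041], [0.6027, 0.2997], [0.5996, 0.2419], [0.438, 0.2472]]
```

View pics/c0.png

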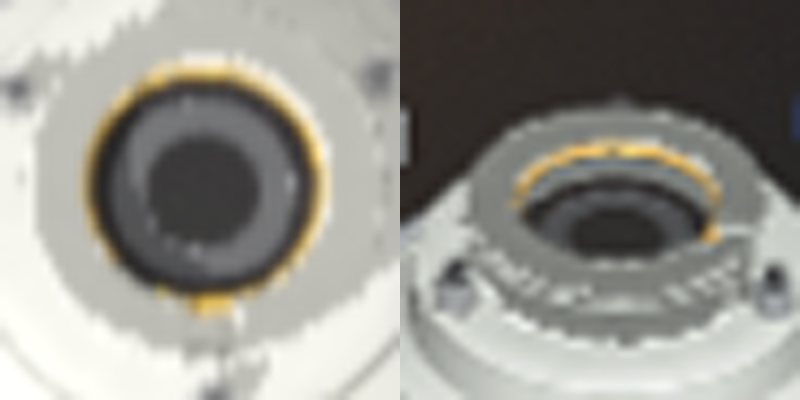

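The close crops show the ring crossing the notch at top-image pixel (325.5,233), with its gap just to the left of that, so hub x has a yaw of about +7°. The hub centre is at about (0.545,-0.015).

```bash
cat >> h.py <<'E'
np.set_printoptions(precision=4,suppress=True)
def go(pos,yaw=None,s=None,rel=False):
    """print shift(units) and turn(units) for TCP target; tool z down, tool x at world yaw"""
    s=s or telemetry.read_state();M=R.from_rotvec(s['eef_rot']);d=np.array(pos)-(0 if rel else s['tcp_pos'])
    sh=M.inv().apply(d)/.04
    x=M.as_matrix()[:,0]
    if yaw is None: yaw=np.arctan2(x[1],x[0])
    c,q=np.cos(yaw),np.sin(yaw);G=R.from_matrix(np.array([[c,q,0],[q,-c,0],[0,0,-1.]]))
    tr=np.degrees((M.inv()*G).as_rotvec())/6
    print('t',round(float(s['clock']),2),'tcp',s['tcp_pos'],'yaw',np.arctan2(x[1],x[0]),'q',s['qpos'],'F',s['force'],'w',s['grip_width'],'\n shift',np.round(sh,3),'turn',np.round(tr,3))
E
python3 - <<'E'
from h import *
T=cap('top');S=cap('side')
def best(n,p):
    r=landmark_of(n,p); return r[0]['xy'],r[0]['confidence']
for n in('pick_grip','punch_grip','scriber_grip','rack','tray'):
    a,b=best(n,T),best(n,S); print(n,tri([T,S],[a[0],b[0]]),a[1],b[1])
go([.52,.272,.17],-.03); go([.52,.272,.17],-.03+np.pi)
E
```

```text
pick_grip [0.5173 0.2721 0.0877] 0.56 0.74Traceback (most recent call last):
  File "<stdin>", line 6, in <module>
  File "<stdin>", line 4, in best
IndexError: list index out of range
```

```bash
python3 - <<'E'
from h import *
go([.519,.272,.19],-.03); go([.519,.272,.19],-.03+np.pi)
E
```

```text
t 2.65 tcp [ 0.1497 -0.6068  0.2313] yaw -2.8997870189161086 q [-1.0704  0.3847  0.0079 -0.     -1.194  -0.2586] F [-0.679  -0.2443  0.5304] w 0.08527485590817106 
 shift [-14.225  19.12    1.033] turn [ -0.      0.    -27.404]
t 2.65 tcp [ 0.1497 -0.6068  0.2313] yaw -2.8997870189161086 q [-1.0704  0.3847  0.0079 -0.     -1.194  -0.2586] F [-0.679  -0.2443  0.5304] w 0.08527485590817106 
 shift [-14.225  19.12    1.033] turn [0.    0.    2.596]
```

play_rows([
  [[-9.4,6.9,0],[0,0,0],0],
  [[-9.4,6.9,0],[0,0,0],0],
  [[-9.4,6.9,0],[0,0,0],0],
  [[-9.4,6.9,0],[0,0,0],0],
  [[-9.4,6.9,0],[0,0,0],0],
  [[-9.4,6.9,0],[0,0,0],0],
  [[-9.4,6.9,0],[0,0,0],0],
  [[-9.4,6.9,0],[0,0,0],0],
])

```text
clock: 3.32
tcp_pos: [0.3643, -0.3492, 0.2317]
eef_rot: [-0.379, 3.118, -0.001]
force: [0.5, -0.3, -0.3]
grip_width: 0.0857
grip_force: 0.0
```

```bash
python3 - <<'E'
from h import *
go([.519,.272,.19],-.03+np.pi)
E
```

```text
t 3.32 tcp [ 0.3643 -0.3492  0.2317] yaw -2.8998496034068686 q [-0.4421  0.1786 -0.281   0.0001 -1.1103 -0.887 ] F [ 0.4918 -0.3327 -0.3178] w 0.0856623256777231 
 shift [-7.473 14.154  1.039] turn [-0.005  0.007  2.595]
```

play_rows([
  [[-7.5,14.15,0],[0,0,0],0],
  [[-7.5,14.15,0],[0,0,0],0],
  [[-7.5,14.15,0],[0,0,0],0],
  [[-7.5,14.15,0],[0,0,0],0],
  [[-7.5,14.15,0],[0,0,0],0],
  [[-7.5,14.15,0],[0,0,0],0],
  [[-7.5,14.15,0],[0,0,0],0],
  [[-7.5,14.15,0],[0,0,0],0],
])

```text
clock: 3.98
tcp_pos: [0.4444, -0.0255, 0.2319]
eef_rot: [-0.379, 3.117, 0.0]
force: [0.4, -0.7, 1.3]
grip_width: 0.0854
grip_force: 0.0
```

```bash
python3 - <<'E'
from h import *
go([.519,.272,.17],-.03+np.pi)
E
```

```text
t 3.98 tcp [ 0.4444 -0.0255  0.2319] yaw -2.899375617067853 q [ 0.3099  0.0722 -0.407   0.0002 -1.0903 -1.6386] F [ 0.4168 -0.6554  1.3234] w 0.08540057130814642 
 shift [-3.592  6.774  1.551] turn [0.001 0.013 2.599]
```

play_rows([
  [[-3.6,6.77,0.5],[0,0,1],0],
  [[-3.6,6.77,0.5],[0,0,2],0],
  [[-3.6,6.77,0.5],[0,0,2.6],0],
  [[-3.6,6.77,0.5],[0,0,2.6],0],
  [[-3.6,6.77,0.8],[0,0,2.6],0],
  [[-3.6,6.77,1.2],[0,0,2.6],0],
  [[-3.6,6.77,1.55],[0,0,2.6],0],
  [[-3.6,6.77,1.55],[0,0,2.6],0],
])

```text
clock: 4.65
tcp_pos: [0.5195, 0.273, 0.1678]
eef_rot: [-0.045, -3.141, -0.0]
force: [0.6, -0.4, 0.1]
grip_width: 0.0851
grip_force: 0.0
```

```bash
python3 - <<'E'
from h import *
go([.519,.272,.066],-.03+np.pi)
S=cap('side');T=cap('top')
for p in(S,T):
    for n in('pick_grip','rack'): 
        for r in landmark_of(n,p)[:1]: print(n,r['confidence'],r['xy'],atz(p,r['xy'],.085 if n!='rack' else 0))
cv2.imwrite('pics/e0.png',np.hstack([cv2.resize(S['frame'][220:360,190:330],(400,400)),cv2.resize(T['frame'][160:300,140:280],(400,400))])[:,:,::-1])
E
```

```text
t 4.65 tcp [0.5195 0.273  0.1678] yaw 3.1130529608347364 q [ 0.7594  0.3726 -0.1795 -0.0003 -1.0187 -2.3586] F [ 0.634  -0.3908  0.0751] w 0.08514961085318477 
 shift [ 0.012 -0.026  2.544] turn [ 0.001 -0.002  0.014]
pick_grip 0.77 [261.0, 299.0] [0.5203 0.2598 0.085 ]
rack 0.9 [353.1, 404.7] [0.1987 0.3475 0.    ]
pick_grip 0.38 [199.7, 226.1] [0.5247 0.2798 0.085 ]
rack 0.88 [178.9, 357.6] [0.2053 0.3445 0.    ]
```

View pics/e0.png

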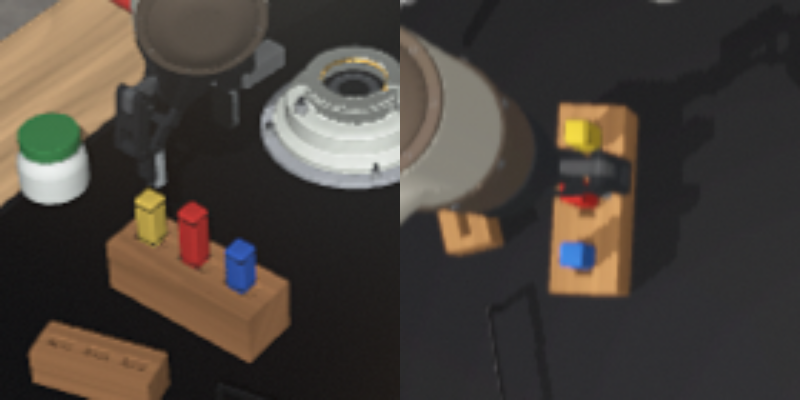

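Both views show the open gripper above the red handle at side crop (193,235), clear of the neighbouring handles. I descend and close.

play_rows([
  [[0,0,0.8],[0,0,0],0],
  [[0,0,1.6],[0,0,0],0],
  [[0,0,2.2],[0,0,0],0],
  [[0,0,2.5],[0,0,0],0],
  [[0,0,2.5],[0,0,0],255],
  [[0,0,2.5],[0,0,0],255],
  [[0,0,2.5],[0,0,0],255],
  [[0,0,2.5],[0,0,0],255],
])

```text
clock: 5.62
tcp_pos: [0.5204, 0.2702, 0.0714]
eef_rot: [0.048, 3.138, 0.004]
force: [-0.5, -0.6, 0.1]
grip_width: 0.0385
grip_force: 0.0
```

play_rows([
  [[0,0,0],[0,0,0],255],
  [[0,0,0],[0,0,0],255],
  [[0,0,0],[0,0,0],255],
  [[0,0,0],[0,0,0],255],
  [[0,0,0],[0,0,0],255],
  [[0,0,0],[0,0,0],255],
  [[0,0,0],[0,0,0],255],
  [[0,0,-0.1],[0,0,0],255],
])

```text
clock: 6.28
tcp_pos: [0.5191, 0.2698, 0.0734]
eef_rot: [-0.048, -3.141, 0.0]
force: [-0.7, -0.1, -1.2]
grip_width: 0.0193
grip_force: 58.5
```

play_rows([
  [[0,0,-0.6],[0,0,0],255],
  [[0,0,-1.2],[0,0,0],255],
  [[0,0,-1.8],[0,0,0],255],
  [[0,0,-2.4],[0,0,0],255],
  [[0,0,-3],[0,0,0],255],
  [[0,0,-3.4],[0,0,0],255],
  [[0,0,-3.4],[0,0,0],255],
  [[0,0,-3.4],[0,0,0],255],
])

```text
clock: 6.95
tcp_pos: [0.5191, 0.2698, 0.2096]
eef_rot: [0.048, 3.141, 0.002]
force: [-0.5, -0.2, -1.1]
grip_width: 0.0191
grip_force: 60.3
```

```bash
python3 - <<'E'
from h import *
for i in range(3):
    s=telemetry.read_state();print(s['tcp_pos'],s['force'])
go([.545,-.015,.21],np.pi+.122)
S=cap('side');T=cap('top')
for p,t in((S,'S'),(T,'T')):
    for n in('pick_grip','pick'): 
        for r in landmark_of(n,p)[:1]: print(t,n,r['confidence'],r['xy'])
c=proj(S,[.519,.272,.15]).astype(int);print(c)
cv2.imwrite('pics/e1.png',cv2.resize(S['frame'][c[1]-30:c[1]+60,c[0]-60:c[0]+60],(800,600),interpolation=cv2.INTER_CUBIC)[:,:,::-1])
E
```

```text
[0.5191 0.2698 0.2096] [-0.4639 -0.2086 -1.125 ]
[0.5191 0.2698 0.2096] [-0.4639 -0.2086 -1.125 ]
[0.5191 0.2698 0.2096] [-0.4639 -0.2086 -1.125 ]
t 6.95 tcp [0.5191 0.2698 0.2096] yaw 3.110796711119393 q [ 0.7557  0.3328 -0.1267 -0.0008 -1.1103 -2.3569] F [-0.4639 -0.2086 -1.125 ] w 0.0191083747934671 
 shift [-0.867 -7.097 -0.018] turn [ 0.011  0.003 -1.459]
S pick_grip 0.55 [257.2, 256.4]
S pick 0.65 [257.5, 282.0]
T pick 0.69 [329.1, 203.9]
[257 282]
```

View pics/e1.png

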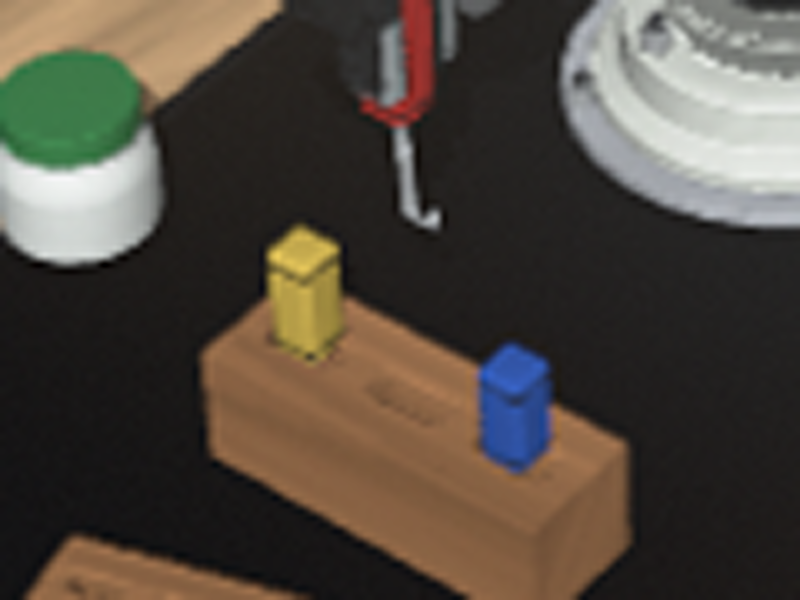

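The crop shows the pick lifted clear, its hook pointing right towards the blue punch, which is world −x, so no half turn is needed. The shank foot is at crop (407,215) and the handle bottom at (400,118).

```bash
python3 - <<'E'
from h import *
S=cap('side')
tcp=np.array([.5191,.2698,.2099])
for nm,z in(('handle bottom',15-30),('foot under',-63),):
  for dx in (0,-.004,.004):
    q=proj(S,tcp+[dx,0,z/1000]);print(nm,dx,q,(q-[197,252])*6.667)
g=S['frame'][240:300,225:285].astype(int)
# brightness-based shank columns per row
for y in range(268,290):
    row=S['frame'][y,248:272].astype(int);print(y,row.sum(1)//3)
E
```

```text
handle bottom 0 [256.7657 267.2915] [398.4581 101.9482]
handle bottom -0.004 [258.1099 267.902 ] [407.4196 106.0188]
handle bottom 0.004 [255.4251 266.6825] [389.52    97.8881]
foot under 0 [257.719 282.64 ] [404.8137 204.2767]
foot under -0.004 [259.0352 283.2568] [413.5887 208.3892]
foot under 0.004 [256.4062 282.0247] [396.061  200.1746]
268 [ 31  31  27  52  68  70  99 108  98  90  80  78  78  68  32  30  32  33
  33  34  35  35  35  36]
269 [35 31 30 30 51 67 64 68 75 70 62 74 66 29 31 32 32 33 31 34 36 36 35 35]
270 [33 33 32 33 29 28 55 75 65 56 55 46 27 30 31 32 30 31 31 33 36 35 35 36]
271 [ 34  34  33  33  34  30  27  27  79 102  56  26  29  31  31  31  31  31
  31  33  35  35  36  35]
272 [ 33  34  33  34  34  32  28  24 120 166 107  24  30  31  32  30  31  31
  30  32  36  34  35  35]
273 [ 33  33  33  34  34  34  32  24 112 176 144  23  30  30  30  31  30  31
  32  34  34  35  35  36]
274 [ 34  34  34  33  33  35  31  24  79 145 137  23  28  30  29  31  33  34
  34  35  34  35  34  35]
275 [ 32  33  34  32  34  35  31  26  72 143 141  24  29  31  30  30  29  31
  35  35 
[... 683 characters left out ...]
 139  22  26  32  31  33  33
  32  34  32  34  34  34]
283 [ 32  31  32  32  32  33  31  32  27  52 130 141  21  39  49  30  31  31
  32  32  33  34  33  33]
284 [ 31  32  30  30  31  32  32  31  29  47 125 149  86  96 108  29  31  33
  31  32  33  31  32  34]
285 [ 31  32  32  31  31  32  31  31  31  32  83 156 170 159 155  35  29  32
  32  32  31  32  34  33]
286 [ 31  31  31  31  32  31  30  30  31  29  25  24  66 142 147  37  30  32
  33  33  33  32  33  31]
287 [27 31 32 29 30 30 31 31 31 31 31 29 24 20 24 28 32 32 31 32 31 33 31 33]
288 [28 31 31 31 31 30 31 30 31 30 30 32 29 23 28 32 29 32 31 31 32 32 32 34]
289 [24 29 29 31 31 30 31 31 30 31 30 31 30 28 29 30 31 29 31 31 31 33 32 32]
```

play_rows([
  [[-0.67,-7.13,0],[0,0,-0.8],255],
  [[-0.67,-7.13,0],[0,0,-1.63],255],
  [[-0.67,-7.13,0],[0,0,-1.63],255],
  [[-0.67,-7.13,0],[0,0,-1.63],255],
  [[-0.67,-7.13,0],[0,0,-1.63],255],
  [[-0.67,-7.13,0],[0,0,-1.63],255],
  [[-0.67,-7.13,0],[0,0,-1.63],255],
  [[-0.67,-7.13,0],[0,0,-1.63],255],
])

```text
clock: 7.97
tcp_pos: [0.5369, -0.0212, 0.2089]
eef_rot: [0.21, -3.133, 0.002]
force: [0.5, 0.6, -0.6]
grip_width: 0.0194
grip_force: 60.4
```

```bash
python3 - <<'E'
from h import *
go([.537,-.016,.124],np.pi+.14)
S=cap('side');T=cap('top')
a=cv2.resize(S['frame'][200:272,270:342],(400,400),interpolation=cv2.INTER_CUBIC);b=cv2.resize(T['frame'][160:260,270:370],(400,400),interpolation=cv2.INTER_CUBIC)
cv2.imwrite('pics/e2.png',np.hstack([a,b])[:,:,::-1])
E
```

```text
t 7.97 tcp [ 0.5369 -0.0212  0.2089] yaw -3.0076351836227677 q [ 0.2629  0.2548 -0.2413  0.0009 -1.0765 -1.7002] F [ 0.4695  0.619  -0.6152] w 0.01937638670104769 
 shift [-0.025  0.131  2.123] turn [-0.009 -0.016 -0.058]
```

View pics/e2.png

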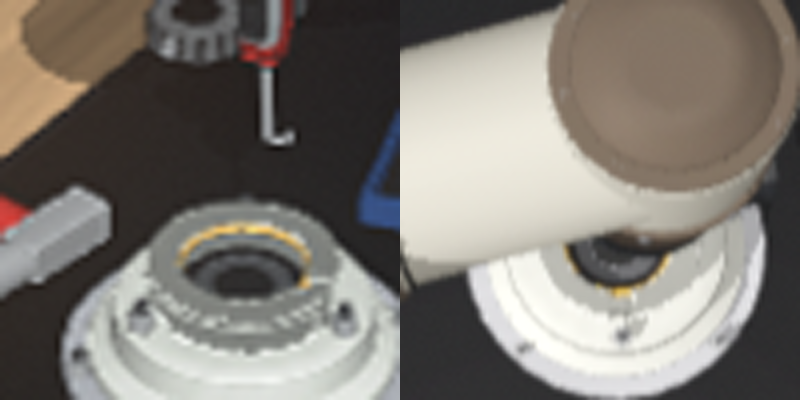

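The side crop shows the pick hanging over the bore with its hook pointing towards the notch at crop (305,283).

```bash
python3 - <<'E'
from h import *
go([.537,-.016,.124],np.pi+.14)
E
```

```text
t 8.07 tcp [ 0.5373 -0.0176  0.2089] yaw -3.0045516121023677 q [ 0.269   0.2549 -0.2408 -0.0001 -1.0758 -1.7027] F [ 0.1389  0.7163 -0.9408] w 0.019142031409762676 
 shift [-0.     0.04   2.123] turn [ 0.    -0.006 -0.028]
```

play_rows([
  [[0,0,0.5],[0,0,0],255],
  [[0,0,1.0],[0,0,0],255],
  [[0,0,1.4],[0,0,0],255],
  [[0,0,1.7],[0,0,0],255],
  [[0,0,1.9],[0,0,0],255],
  [[0,0,2.05],[0,0,0],255],
  [[0,0,2.12],[0,0,0],255],
  [[0,0,2.12],[0,0,0],255],
])

```text
clock: 8.73
tcp_pos: [0.5374, -0.0156, 0.1242]
eef_rot: [0.221, -3.133, 0.0]
force: [0.3, -0.5, -1.2]
grip_width: 0.0195
grip_force: 60.4
```

```bash
python3 - <<'E'
from h import *
go([.537,-.016,.124],np.pi+.14)
E
```

```text
t 8.73 tcp [ 0.5374 -0.0156  0.1242] yaw -3.000539739245327 q [ 0.2728  0.3431 -0.3536  0.     -0.8747 -1.7025] F [ 0.2585 -0.4983 -1.1565] w 0.019520925650649175 
 shift [ 0.012 -0.008  0.005] turn [-0.001 -0.005  0.01 ]
```

play_rows([
  [[0,0,0.05],[0,0,0],255],
  [[0,0,0.1],[0,0,0],255],
  [[0,0,0.12],[0,0,0],255],
  [[0,0,0.12],[0,0,0],255],
  [[0,0,0.12],[0,0,0],255],
  [[0,0,0.12],[0,0,0],255],
  [[0,0,0.12],[0,0,0],255],
  [[0,0,0.12],[0,0,0],255],
])

```text
clock: 9.4
tcp_pos: [0.5375, -0.0161, 0.1198]
eef_rot: [-0.22, 3.134, 0.0]
force: [-0.5, 0.7, -0.5]
grip_width: 0.0193
grip_force: 60.4
```

play_rows([
  [[0,0,0.01],[0,0,0],255],
  [[0,0,0.02],[0,0,0],255],
  [[0,0,0.03],[0,0,0],255],
  [[0,0,0.04],[0,0,0],255],
  [[0,0,0.04],[0,0,0],255],
  [[0,0,0.04],[0,0,0],255],
  [[0,0,0.04],[0,0,0],255],
  [[0,0,0.04],[0,0,0],255],
])

```text
clock: 10.07
tcp_pos: [0.5374, -0.0161, 0.1181]
eef_rot: [0.22, -3.134, -0.0]
force: [-0.1, -0.4, -0.1]
grip_width: 0.0194
grip_force: 60.4
```

play_rows([
  [[0,0,0.01],[0,0,0],255],
  [[0,0,0.02],[0,0,0],255],
  [[0,0,0.03],[0,0,0],255],
  [[0,0,0.03],[0,0,0],255],
  [[0,0,0.03],[0,0,0],255],
  [[0,0,0.03],[0,0,0],255],
  [[0,0,0.03],[0,0,0],255],
  [[0,0,0.03],[0,0,0],255],
])

```text
clock: 10.73
tcp_pos: [0.5375, -0.0161, 0.1169]
eef_rot: [-0.22, 3.134, 0.0]
force: [-0.8, -0.2, -1.0]
grip_width: 0.019
grip_force: 60.4
```

No contact yet.

play_rows([
  [[0,0,0.01],[0,0,0],255],
  [[0,0,0.02],[0,0,0],255],
  [[0,0,0.03],[0,0,0],255],
  [[0,0,0.035],[0,0,0],255],
  [[0,0,0.035],[0,0,0],255],
  [[0,0,0.035],[0,0,0],255],
  [[0,0,0.035],[0,0,0],255],
  [[0,0,0.035],[0,0,0],255],
])

```text
clock: 11.4
tcp_pos: [0.5376, -0.0161, 0.1157]
eef_rot: [-0.22, 3.133, -0.0]
force: [0.1, 0.7, 2.1]
grip_width: 0.0196
grip_force: 60.4
```

play_rows([
  [[0,0,-0.045],[0,0,0],255],
  [[0.05,0,-0.045],[0,0,0],255],
  [[0.13,0,-0.045],[0,0,0],255],
  [[0.21,0,-0.045],[0,0,0],255],
  [[0.28,0,-0.045],[0,0,0],255],
  [[0.33,0,-0.045],[0,0,0],255],
  [[0.35,0,-0.045],[0,0,0],255],
  [[0.35,0,-0.045],[0,0,0],255],
])

```text
clock: 12.07
tcp_pos: [0.5233, -0.0181, 0.1174]
eef_rot: [0.22, -3.134, -0.0]
force: [0.3, 0.1, -1.6]
grip_width: 0.0189
grip_force: 60.4
```

```bash
cat > rd.py <<'E'
from h import *
H=np.array([.5447,-.0147]);s=telemetry.read_state();M=R.from_rotvec(s['eef_rot']).as_matrix()
u=M[:2,0]/np.linalg.norm(M[:2,0]);v=np.array([-u[1],u[0]]);d=s['tcp_pos'][:2]-H
print('t',s['clock'],'shank r',d@u*1e3,'lat',d@v*1e3,'z',s['tcp_pos'][2]*1e3,'F out',s['force'][:2]@u,'lat',s['force'][:2]@v,'z',s['force'][2],'mom',s['moment'],'q6',s['qpos'][5])
E
python3 rd.py
```

```text
t 12.0667 shank r 21.637897068034576 lat 0.36621852639432195 z 117.36084570383265 F out -0.3040372573352119 lat -0.06364602882706452 z -1.5659169541712372 mom [-0.028  -0.0424 -0.0224] q6 -1.7060940782101948
```

play_rows([
  [[0.02,0,0],[0,0,0],255],
  [[0.035,0,0],[0,0,0],255],
  [[0.05,0,0],[0,0,0],255],
  [[0.05,0,0],[0,0,0],255],
  [[0.05,0,0],[0,0,0],255],
  [[0.05,0,0],[0,0,0],255],
  [[0.05,0,0],[0,0,0],255],
  [[0.05,0,0],[0,0,0],255],
])

```text
clock: 12.73
tcp_pos: [0.5217, -0.0183, 0.1173]
eef_rot: [-0.22, 3.134, -0.0]
force: [-0.6, 0.3, -1.0]
grip_width: 0.0195
grip_force: 60.4
```

play_rows([
  [[0.01,0,0],[0,0,0],255],
  [[0.02,0,0],[0,0,0],255],
  [[0.02,0,0],[0,0,0],255],
  [[0.02,0,0],[0,0,0],255],
  [[0.02,0,0],[0,0,0],255],
  [[0.02,0,0],[0,0,0],255],
  [[0.02,0,0],[0,0,0],255],
  [[0.02,0,0],[0,0,0],255],
])

```text
clock: 13.4
tcp_pos: [0.5208, -0.0184, 0.1173]
eef_rot: [0.22, -3.134, 0.0]
force: [-0.8, 0.5, -0.7]
grip_width: 0.0195
grip_force: 60.4
```

play_rows([
  [[0.01,0,0],[0,0,0],255],
  [[0.02,0,0],[0,0,0],255],
  [[0.02,0,0],[0,0,0],255],
  [[0.02,0,0],[0,0,0],255],
  [[0.02,0,0],[0,0,0],255],
  [[0.02,0,0],[0,0,0],255],
  [[0.02,0,0],[0,0,0],255],
  [[0.02,0,0],[0,0,0],255],
])

```text
clock: 14.07
tcp_pos: [0.52, -0.0186, 0.1173]
eef_rot: [0.22, -3.134, -0.0]
force: [-1.4, -0.2, -0.8]
grip_width: 0.0195
grip_force: 60.4
```

```bash
python3 rd.py
```

```text
t 14.0667 shank r 24.980664007219602 lat 0.37206172601282833 z 117.32014545778264 F out 1.4462318969186423 lat -0.017510528606010045 z -0.8344455091229156 mom [-0.0288 -0.0187  0.0274] q6 -1.7070583950313045
```

play_rows([
  [[0.01,0,0],[0,0,0],255],
  [[0.02,0,0],[0,0,0],255],
  [[0.02,0,0],[0,0,0],255],
  [[0.02,0,0],[0,0,0],255],
  [[0.02,0,0],[0,0,0],255],
  [[0.02,0,0],[0,0,0],255],
  [[0.02,0,0],[0,0,0],255],
  [[0.02,0,0],[0,0,0],255],
])

```text
clock: 14.73
tcp_pos: [0.5192, -0.0187, 0.1173]
eef_rot: [0.22, -3.134, 0.0]
force: [-0.5, -0.2, -1.1]
grip_width: 0.0195
grip_force: 60.4
```

play_rows([
  [[0.01,0,0],[0,0,0],255],
  [[0.015,0,0],[0,0,0],255],
  [[0.015,0,0],[0,0,0],255],
  [[0.015,0,0],[0,0,0],255],
  [[0.015,0,0],[0,0,0],255],
  [[0.015,0,0],[0,0,0],255],
  [[0.015,0,0],[0,0,0],255],
  [[0.015,0,0],[0,0,0],255],
])

```text
clock: 15.4
tcp_pos: [0.5186, -0.0187, 0.1173]
eef_rot: [0.22, -3.134, -0.0]
force: [0.6, 0.9, -1.3]
grip_width: 0.0193
grip_force: 60.4
```

play_rows([
  [[0.007,0,0],[0,0,0],255],
  [[0.013,0,0],[0,0,0],255],
  [[0.013,0,0],[0,0,0],255],
  [[0.013,0,0],[0,0,0],255],
  [[0.013,0,0],[0,0,0],255],
  [[0.013,0,0],[0,0,0],255],
  [[0.013,0,0],[0,0,0],255],
  [[0.013,0,0],[0,0,0],255],
])

```text
clock: 16.07
tcp_pos: [0.5181, -0.0188, 0.1173]
eef_rot: [0.22, -3.134, 0.0]
force: [0.6, 0.7, -0.6]
grip_width: 0.0189
grip_force: 60.4
```

```bash
python3 rd.py
```

```text
t 16.0667 shank r 26.88022754127753 lat 0.3612201955146069 z 117.31172330232395 F out -0.693021369742104 lat -0.608072513831317 z -0.5555553506122233 mom [-0.0299  0.0098  0.0111] q6 -1.7075689699856011
```

play_rows([
  [[0.007,0,0],[0,0,0],255],
  [[0.015,0,0],[0,0,0],255],
  [[0.015,0,0],[0,0,0],255],
  [[0.015,0,0],[0,0,0],255],
  [[0.015,0,0],[0,0,0],255],
  [[0.015,0,0],[0,0,0],255],
  [[0.015,0,0],[0,0,0],255],
  [[0.015,0,0],[0,0,0],255],
])

```text
clock: 16.73
tcp_pos: [0.5175, -0.0189, 0.1173]
eef_rot: [0.22, -3.134, -0.0]
force: [0.4, 0.3, -1.0]
grip_width: 0.0194
grip_force: 60.4
```

```bash
python3 rd.py
```

```text
t 16.7333 shank r 27.519906174219606 lat 0.34731041964628995 z 117.28818460705529 F out -0.40919773461344777 lat -0.2253791865849895 z -1.0328699619755715 mom [ 0.0055  0.034  -0.0076] q6 -1.7077497064447293
```

play_rows([
  [[0.007,0,0],[0,0,0],255],
  [[0.015,0,0],[0,0,0],255],
  [[0.015,0,0],[0,0,0],255],
  [[0.015,0,0],[0,0,0],255],
  [[0.015,0,0],[0,0,0],255],
  [[0.015,0,0],[0,0,0],255],
  [[0.015,0,0],[0,0,0],255],
  [[0.015,0,0],[0,0,0],255],
])

```text
clock: 17.4
tcp_pos: [0.517, -0.019, 0.1173]
eef_rot: [-0.22, 3.134, 0.0]
force: [0.0, -0.2, -1.4]
grip_width: 0.0194
grip_force: 60.4
```

```bash
python3 rd.py
```

```text
t 17.4 shank r 27.99453627321761 lat 0.3679836975659435 z 117.34695303750823 F out 0.00021562826903493218 lat 0.19830626041605973 z -1.4073268054830395 mom [ 0.0177 -0.1627  0.0241] q6 -1.7079026351036035
```

play_rows([
  [[0.007,0,0],[0,0,0],255],
  [[0.007,0,0],[0,0,0],255],
  [[0.007,0,0],[0,0,0],255],
  [[0.007,0,0],[0,0,0],255],
  [[0.007,0,0],[0,0,0],255],
  [[0.007,0,0],[0,0,0],255],
  [[0.007,0,0],[0,0,0],255],
  [[0.007,0,0],[0,0,0],255],
])

```text
clock: 18.07
tcp_pos: [0.5168, -0.019, 0.1174]
eef_rot: [-0.22, 3.133, 0.0]
force: [1.2, -0.2, -1.2]
grip_width: 0.0194
grip_force: 60.4
```

```bash
python3 rd.py
```

```text
t 18.0667 shank r 28.17852884329762 lat 0.337782577228842 z 117.38258297946005 F out -1.1355698218695647 lat 0.3586556120121012 z -1.1734773257196807 mom [ 0.0465 -0.4905 -0.0181] q6 -1.7079746002591218
```

play_rows([
  [[-0.015,0,0],[0,0,0],255],
  [[-0.03,0,0],[0,0,0],255],
  [[-0.03,0,-0.02],[0,0,0],255],
  [[-0.03,0,-0.05],[0,0,0],255],
  [[-0.03,0,-0.08],[0,0,0],255],
  [[-0.03,0,-0.1],[0,0,0],255],
  [[-0.03,0,-0.12],[0,0,0],255],
  [[-0.03,0,-0.12],[0,0,0],255],
])

```text
clock: 18.73
tcp_pos: [0.5179, -0.0189, 0.1223]
eef_rot: [-0.22, 3.134, 0.0]
force: [0.9, -0.1, -0.1]
grip_width: 0.0197
grip_force: 60.4
```

```bash
python3 rd.py
```

```text
t 18.7333 shank r 27.126886502077642 lat 0.3710842581744413 z 122.34365488970506 F out -0.8637441486380143 lat 0.20704582156458928 z -0.09656753728019452 mom [ 0.0468 -0.0291 -0.0003] q6 -1.7076547062446503
```

play_rows([
  [[0,0,-0.01],[0,0,0],255],
  [[0,0,-0.02],[0,0,0],255],
  [[-0.01,0,-0.02],[0,0,0],255],
  [[-0.02,0,-0.02],[0,0,0],255],
  [[-0.03,0,-0.02],[0,0,0],255],
  [[-0.04,0,-0.02],[0,0,0],255],
  [[-0.05,0,-0.02],[0,0,0],255],
  [[-0.05,0,-0.02],[0,0,0],255],
])

```text
clock: 19.4
tcp_pos: [0.5196, -0.0186, 0.1228]
eef_rot: [0.22, -3.133, 0.0]
force: [-0.9, -0.2, -0.5]
grip_width: 0.0191
grip_force: 60.4
```

```bash
python3 rd.py
```

```text
t 19.4 shank r 25.416759008388773 lat 0.3802733263244093 z 122.76286652828729 F out 0.8995431081401613 lat 0.04337401353391668 z -0.5233617647442738 mom [ 0.0351  0.1701 -0.0307] q6 -1.7070985985234073
```

play_rows([
  [[-0.01,0,0],[0,0,0],255],
  [[-0.02,0,0],[0,0,0],255],
  [[-0.03,0,0],[0,0,0],255],
  [[-0.04,0,0],[0,0,0],255],
  [[-0.04,0,0],[0,0,0],255],
  [[-0.04,0,0],[0,0,0],255],
  [[-0.04,0,0],[0,0,0],255],
  [[-0.04,0,0],[0,0,0],255],
])

```text
clock: 20.07
tcp_pos: [0.5208, -0.0184, 0.1226]
eef_rot: [0.22, -3.132, -0.0]
force: [-3.2, 0.8, 0.0]
grip_width: 0.0186
grip_force: 60.3
```

```bash
python3 rd.py
```

```text
t 20.0667 shank r 24.21720012753198 lat 0.33452005896264686 z 122.61470534636591 F out 3.022305834400799 lat -1.2501293828154316 z 0.03439409751188638 mom [0.215  1.1716 0.078 ] q6 -1.7066964234551119
```

play_rows([
  [[-0.01,0,0],[0,0,0],255],
  [[-0.02,0,0],[0,0,0],255],
  [[-0.03,0,0],[0,0,0],255],
  [[-0.04,0,0],[0,0,0],255],
  [[-0.04,0,0],[0,0,0],255],
  [[-0.04,0,0],[0,0,0],255],
  [[-0.04,0,0],[0,0,0],255],
  [[-0.04,0,0],[0,0,0],255],
])

```text
clock: 20.73
tcp_pos: [0.5219, -0.0181, 0.1224]
eef_rot: [0.219, -3.131, -0.0]
force: [-4.8, 1.2, -1.4]
grip_width: 0.0194
grip_force: 60.2
```

```bash
python3 rd.py
```

```text
t 20.7333 shank r 23.08186265163699 lat 0.19510994429601222 z 122.37938238367893 F out 4.579855107155052 lat -1.813513691574825 z -1.4326716368707775 mom [ 0.6957  1.8754 -0.0441] q6 -1.706248734061847
```

play_rows([
  [[-0.02,0,0],[0,0,0],255],
  [[-0.04,0,0],[0,0,0],255],
  [[-0.04,0,0],[0,0,0],255],
  [[-0.04,0,-0.01],[0,0,0],255],
  [[-0.04,0,-0.02],[0,0,0],255],
  [[-0.04,0,-0.03],[0,0,0],255],
  [[-0.04,0,-0.04],[0,0,0],255],
  [[-0.04,0,-0.04],[0,0,0],255],
])

```text
clock: 21.4
tcp_pos: [0.5226, -0.0179, 0.1237]
eef_rot: [0.219, -3.129, -0.001]
force: [-6.1, 2.2, -0.8]
grip_width: 0.0191
grip_force: 60.2
```

```bash
python3 rd.py
```

```text
t 21.4 shank r 22.284833330095452 lat 0.0905462068511425 z 123.66277288825513 F out 5.781749236963192 lat -2.987102585011872 z -0.7790242966036157 mom [ 0.7954  2.2251 -0.0487] q6 -1.7058654958367052
```

play_rows([
  [[-0.02,0,0],[0,0,0],255],
  [[-0.02,0,-0.01],[0,0,0],255],
  [[-0.02,0,-0.02],[0,0,0],255],
  [[-0.02,0,-0.03],[0,0,0],255],
  [[-0.02,0,-0.04],[0,0,0],255],
  [[-0.02,0,-0.045],[0,0,0],255],
  [[-0.02,0,-0.045],[0,0,0],255],
  [[-0.02,0,-0.045],[0,0,0],255],
])

```text
clock: 22.07
tcp_pos: [0.5233, -0.018, 0.1254]
eef_rot: [0.219, -3.129, 0.0]
force: [-6.9, 2.2, -1.2]
grip_width: 0.0194
grip_force: 60.3
```

```bash
python3 rd.py
```

```text
t 22.0667 shank r 21.613553513634407 lat 0.2896477930184366 z 125.43435147477233 F out 6.541050378031534 lat -3.168761116916287 z -1.1592988508655333 mom [ 0.5167  2.1847 -0.0319] q6 -1.7056472030366736
```

play_rows([
  [[0,0,-0.01],[0,0,0],255],
  [[0,0,-0.02],[0,0,0],255],
  [[-0.01,0,-0.035],[0,0,0],255],
  [[-0.01,0,-0.05],[0,0,0],255],
  [[-0.02,0,-0.065],[0,0,0],255],
  [[-0.02,0,-0.08],[0,0,0],255],
  [[-0.02,0,-0.08],[0,0,0],255],
  [[-0.02,0,-0.08],[0,0,0],255],
])

```text
clock: 22.73
tcp_pos: [0.5252, -0.0181, 0.1291]
eef_rot: [0.22, -3.131, 0.001]
force: [-5.7, 0.2, -1.8]
grip_width: 0.0188
grip_force: 60.3
```

```bash
python3 rd.py
```

```text
t 22.7333 shank r 19.83330986387196 lat 0.6870634813062417 z 129.05380514082654 F out 5.596830243561805 lat -0.9549593559045246 z -1.8046034432376128 mom [-0.2276  1.858  -0.0299] q6 -1.705338195043432
```

play_rows([
  [[0,0,-0.02],[0,0,0],255],
  [[-0.01,0,-0.05],[0,0,0],255],
  [[-0.02,0,-0.08],[0,0,0],255],
  [[-0.03,0,-0.11],[0,0,0],255],
  [[-0.04,0,-0.14],[0,0,0],255],
  [[-0.05,0,-0.17],[0,0,0],255],
  [[-0.06,0,-0.2],[0,0,0],255],
  [[-0.06,0,-0.2],[0,0,0],255],
])

```text
clock: 23.4
tcp_pos: [0.5272, -0.0175, 0.137]
eef_rot: [0.219, -3.131, 0.0]
force: [-6.1, 0.3, -1.3]
grip_width: 0.0194
grip_force: 60.2
```

```bash
python3 rd.py; python3 - <<'E'
from h import *
S=cap('side');a=cv2.resize(S['frame'][210:280,265:360],(760,560),interpolation=cv2.INTER_CUBIC)
cv2.imwrite('pics/f0.png',a[:,:,::-1])
E
```

```text
t 23.4 shank r 17.6816567983847 lat 0.3895827929444725 z 137.03141796223161 F out 5.961832334784899 lat -1.1157445419922456 z -1.3313914115198633 mom [0.1657 2.1396 0.0097] q6 -1.704722949912172
```

View pics/f0.png

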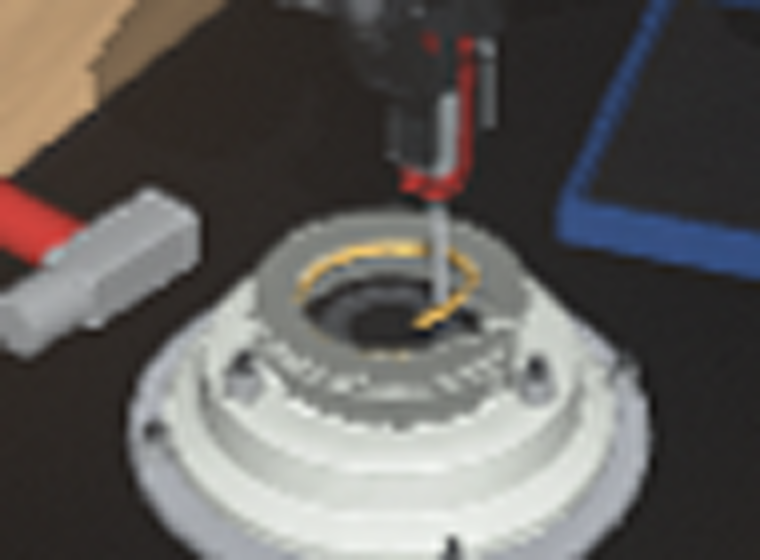

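The crop shows the notched end lifted out over the hub face at about (430,320), hanging on the hook. I keep raising it while drawing inwards.

play_rows([
  [[-0.01,0,-0.04],[0,0,0],255],
  [[-0.03,0,-0.09],[0,0,0],255],
  [[-0.05,0,-0.14],[0,0,0],255],
  [[-0.07,0,-0.19],[0,0,0],255],
  [[-0.09,0,-0.24],[0,0,0],255],
  [[-0.11,0,-0.29],[0,0,0],255],
  [[-0.12,0,-0.32],[0,0,0],255],
  [[-0.12,0,-0.32],[0,0,0],255],
])

```text
clock: 24.12
tcp_pos: [0.5318, -0.0169, 0.1498]
eef_rot: [0.219, -3.13, -0.0]
force: [-6.7, -0.0, -2.6]
grip_width: 0.0192
grip_force: 60.2
```

```bash
python3 rd.py
```

```text
t 24.1167 shank r 13.036967670953652 lat 0.36800121595622487 z 149.77222322257427 F out 6.61451014067077 lat -0.9139958879952444 z -2.602277172839022 mom [ 0.1357  2.2573 -0.0135] q6 -1.7035011693618654
```

play_rows([
  [[-0.01,0,-0.04],[0,0,0],255],
  [[-0.03,0,-0.09],[0,0,0],255],
  [[-0.05,0,-0.14],[0,0,0],255],
  [[-0.07,0,-0.19],[0,0,0],255],
  [[-0.1,0,-0.24],[0,0,0],255],
  [[-0.12,0,-0.29],[0,0,0],255],
  [[-0.14,0,-0.33],[0,0,0],255],
  [[-0.14,0,-0.33],[0,0,0],255],
])

```text
clock: 24.78
tcp_pos: [0.5409, -0.0156, 0.1648]
eef_rot: [-0.22, 3.129, 0.0]
force: [-0.1, -0.5, 0.0]
grip_width: 0.0192
grip_force: 60.3
```

```bash
python3 rd.py
```

```text
t 24.7833 shank r 3.887088508607958 lat 0.3227226399466094 z 164.7655000743466 F out 0.160988156942208 lat 0.46234623960856686 z 0.0074636920705197785 mom [ 0.0695 -0.0257 -0.0011] q6 -1.7020330785319586
```

```bash
python3 - <<'E'
from h import *
S=cap('side');T=cap('top');a=cv2.resize(S['frame'][200:275,265:340],(400,400),interpolation=cv2.INTER_CUBIC);b=cv2.resize(T['frame'][180:260,285:365],(400,400),interpolation=cv2.INTER_CUBIC)
cv2.imwrite('pics/f1.png',np.hstack([a,b])[:,:,::-1])
go([.486,-.266,.2])
E
python3 rd.py
```

```text
t 24.88 tcp [ 0.5398 -0.0157  0.164 ] yaw -3.0012055529946466 q [ 0.2715  0.3005 -0.3005  0.0003 -0.9674 -1.702 ] F [ 0.7263 -0.4161 -0.8196] w 0.019527490616972266 
 shift [ 2.206 -6.008 -0.906] turn [0.001 0.023 0.   ]
t 24.8833 shank r 4.978925812511774 lat 0.3081734528203201 z 163.9897341490043 F out -0.6609019580864308 lat 0.5136162641502884 z -0.819624613644835 mom [-0.0004  0.0444 -0.0075] q6 -1.7020123998051457
```

View pics/f1.png

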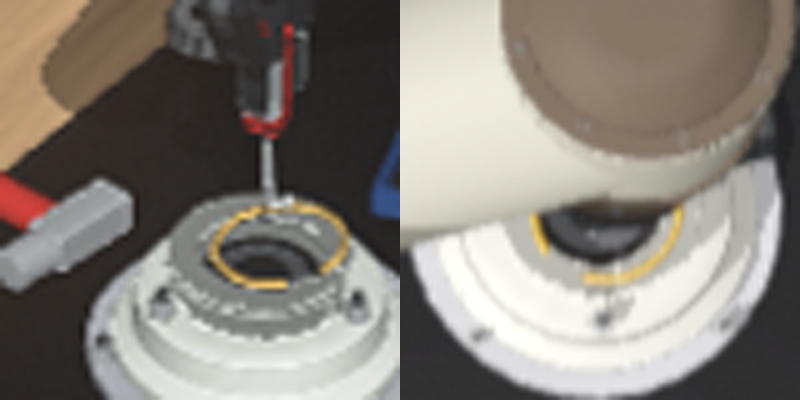

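The ring slipped off the hook. The crops show it lying over the bore on the hub face, centred at side crop (282,248), with its gap at the lower right. I measure how it lies.

```bash
cat > fit.py <<'E'
from h import *
from scipy.optimize import least_squares
def ylw(p,c,rad=30):
    hsv=cv2.cvtColor(p['frame'],cv2.COLOR_RGB2HSV)
    m=(hsv[...,0]>14)&(hsv[...,0]<32)&(hsv[...,1]>90)&(hsv[...,2]>90)
    yy,xx=np.nonzero(m);k=np.hypot(xx-c[0],yy-c[1])<rad
    return np.c_[xx,yy][k]
S=cap('side');T=cap('top')
Y={'S':(S,ylw(S,proj(S,[.54,-.015,.07]))),'T':(T,ylw(T,proj(T,[.54,-.015,.07])))}
for k,(p,P) in Y.items(): print(k,len(P))
# fit tilted plane circle: z=z0+a*(x-x0)+b*(y-y0), R=33.8
def res(v):
    x0,y0,z0,a,b=v;n=np.array([-a,-b,1]);n/=np.linalg.norm(n);c=np.array([x0,y0,z0]);o=[]
    for p,P in Y.values():
        for xy in P:
            q,d=ray(p,xy);X=q+d*((c-q)@n)/(d@n);o.append((np.linalg.norm(X-c)-.0338)*1e3)
    return np.r_[o,(z0-.07)*1e3/3,a*20,b*20]
r=least_squares(res,[.54,-.015,.07,0,0],loss='soft_l1');v=r.x
print('ring centre',v[:3],'slopes',v[3:],'rms',np.sqrt(np.mean(r.fun**2)))
for k,(p,P) in Y.items():
    A=[np.degrees(np.arctan2(*(atz(p,x,v[2])[:2]-v[:2])[::-1]))%360 for x in P];h=np.histogram(A,36,(0,360))[0];print(k,h)
E
python3 fit.py
```

```text
S 90
T 63
ring centre [ 0.5346 -0.0197  0.0714] slopes [-0.1144 -0.1064] rms 1.9365002007313918
S [2 2 2 2 3 2 4 4 4 5 5 4 4 0 0 0 2 2 2 2 3 1 2 3 4 3 3 6 3 1 0 1 2 3 2 2]
T [0 0 0 0 0 0 0 0 0 7 4 6 1 0 0 0 3 6 4 2 4 3 4 3 4 2 6 4 0 0 0 0 0 0 0 0]
```

```bash
python3 - <<'E'
from h import *
go([.519,.270,.212],3.111)
E
```

```text
t 24.98 tcp [ 0.5392 -0.0158  0.1636] yaw -3.001341646815541 q [ 0.2715  0.3006 -0.3014  0.0001 -0.9679 -1.7021] F [-0.8841  0.7311 -1.1544] w 0.019208601005025347 
 shift [-0.5    7.146 -1.208] turn [0.001 0.009 1.631]
```

play_rows([
  [[0,0,-0.6],[0,0,0],255],
  [[0,0.3,-1.2],[0,0,0],255],
  [[-0.5,7.13,-1.21],[0,0,0.8],255],
  [[-0.5,7.13,-1.21],[0,0,1.63],255],
  [[-0.5,7.13,-1.21],[0,0,1.63],255],
  [[-0.5,7.13,-1.21],[0,0,1.63],255],
  [[-0.5,7.13,-1.21],[0,0,1.63],255],
  [[-0.5,7.13,-1.21],[0,0,1.63],255],
])

```text
clock: 25.65
tcp_pos: [0.52, 0.2474, 0.2121]
eef_rot: [0.048, 3.141, 0.001]
force: [1.8, 0.8, -0.3]
grip_width: 0.0191
grip_force: 60.4
```

```bash
python3 - <<'E'
from h import *
go([.519,.270,.212],3.111)
S=cap('side');s=S['frame']
for r in landmark_of('ring_back',S)[:2]+landmark_of('ring',S)[:2]:print(r)
E
```

```text
t 25.65 tcp [0.52   0.2474 0.2121] yaw 3.111253233320298 q [ 0.7255  0.3155 -0.1461  0.0001 -1.1084 -2.3266] F [ 1.7664  0.7942 -0.3317] w 0.01912518749058668 
 shift [0.041 0.563 0.002] turn [0.005 0.006 0.002]
{'xy': [311.8, 239.6], 'confidence': 0.49}
{'xy': [316.3, 246.7], 'confidence': 0.66}
```

play_rows([
  [[0,0.5,0],[0,0,0],255],
  [[0,0.5,0],[0,0,0],255],
  [[0,0.5,0],[0,0,0],255],
  [[0,0.5,0],[0,0,0],255],
  [[0,0.5,0],[0,0,0],255],
  [[0,0.5,0],[0,0,0],255],
  [[0,0.5,0],[0,0,0],255],
  [[0,0.5,0],[0,0,0],255],
])

```text
clock: 26.47
tcp_pos: [0.5211, 0.2649, 0.212]
eef_rot: [0.049, 3.141, 0.0]
force: [0.6, -0.1, -1.4]
grip_width: 0.0193
grip_force: 60.3
```

```bash
python3 - <<'E'
from h import *
go([.519,.270,.0702],3.111)
E
python3 fit.py
```

```text
t 26.47 tcp [0.5211 0.2649 0.212 ] yaw 3.110479456052818 q [ 0.7473  0.3305 -0.1242  0.     -1.116  -2.3492] F [ 0.5803 -0.0587 -1.3943] w 0.019319048437179243 
 shift [0.056 0.125 3.545] turn [ 0.001  0.001 -0.005]
S 89
T 173
ring centre [ 0.5361 -0.0195  0.0695] slopes [ 0.0305 -0.0245] rms 2.092604364360966
S [2 2 2 1 3 3 3 4 3 4 4 4 3 0 0 0 3 3 3 1 1 3 1 2 2 3 3 2 2 4 4 4 2 4 2 2]
T [6 7 7 8 8 6 7 7 8 4 6 6 2 0 0 0 3 6 4 3 3 4 3 4 3 4 4 6 2 4 4 7 6 7 6 8]
```

play_rows([
  [[0.05,0.125,0],[0,0,0],255],
  [[0.05,0.125,0.8],[0,0,0],255],
  [[0.05,0.125,1.6],[0,0,0],255],
  [[0.05,0.125,2.2],[0,0,0],255],
  [[0.05,0.125,2.5],[0,0,0],255],
  [[0.05,0.125,2.7],[0,0,0],255],
  [[0.05,0.125,2.8],[0,0,0],255],
  [[0.05,0.125,2.8],[0,0,0],255],
])

```text
clock: 27.23
tcp_pos: [0.5189, 0.2706, 0.0993]
eef_rot: [-0.048, -3.14, 0.001]
force: [-0.4, -0.8, -1.4]
grip_width: 0.0193
grip_force: 60.5
```

```bash
python3 - <<'E'
from h import *
go([.519,.270,.0702],3.111)
E
```

```text
t 27.23 tcp [0.5189 0.2706 0.0993] yaw 3.1112443638079976 q [ 0.7572  0.4436 -0.2628 -0.0002 -0.8656 -2.3582] F [-0.3918 -0.8283 -1.3888] w 0.019266744703608958 
 shift [-0.004 -0.013  0.729] turn [-0.007 -0.009  0.002]
```

Foot is inside the slot with no contact. I seat and release it.

play_rows([
  [[0,0,0.25],[0,0,0],255],
  [[0,0,0.5],[0,0,0],255],
  [[0,0,0.65],[0,0,0],255],
  [[0,0,0.71],[0,0,0],255],
  [[0,0,0.71],[0,0,0],255],
  [[0,0,0.71],[0,0,0],255],
  [[0,0,0.71],[0,0,0],0],
  [[0,0,0.71],[0,0,0],0],
])

```text
clock: 27.9
tcp_pos: [0.5194, 0.2706, 0.0717]
eef_rot: [0.048, 3.141, 0.001]
force: [0.0, 0.5, 0.0]
grip_width: 0.0424
grip_force: 0.0
```

play_rows([
  [[0,0,0],[0,0,0],0],
  [[0,0,0],[0,0,0],0],
  [[0,0,0],[0,0,0],0],
  [[0,0,0],[0,0,0],0],
  [[0,0,-0.8],[0,0,0],0],
  [[0,0,-1.8],[0,0,0],0],
  [[0,0,-2.8],[0,0,0],0],
  [[0,0,-2.8],[0,0,0],0],
])

```text
clock: 28.57
tcp_pos: [0.5235, 0.2731, 0.1928]
eef_rot: [0.045, 3.127, 0.015]
force: [1.9, -0.2, 2.0]
grip_width: 0.0855
grip_force: 0.0
```

```bash
python3 - <<'E'
from h import *
a=np.arctan2(-.0147+.0195,.5447-.5361)
for yaw in(a,a+np.pi): print(a);
P=np.array([.5361+.0338*np.cos(a),-.0195+.0338*np.sin(a)]);print('grasp',P)
go([*P,.13],a+np.pi/2); go([*P,.13],a-np.pi/2)
S=cap('side')
for n in('pick_grip','pick'):
  for r in landmark_of(n,S)[:1]:print(n,r,atz(S,r['xy'],.085))
E
```

```text
0.5090708884223861
0.5090708884223861
grasp [ 0.5656 -0.003 ]
t 28.57 tcp [0.5235 0.2731 0.1928] yaw 3.1130113011900664 q [ 0.7568  0.3475 -0.1514  0.004  -1.0549 -2.358 ] F [ 1.9362 -0.2349  2.0101] w 0.0854635513873687 
 shift [-1.227 -6.886  1.523] turn [0.154 0.079 9.866]
t 28.57 tcp [0.5235 0.2731 0.1928] yaw 3.1130113011900664 q [ 0.7568  0.3475 -0.1514  0.004  -1.0549 -2.358 ] F [ 1.9362 -0.2349  2.0101] w 0.0854635513873687 
 shift [-1.227 -6.886  1.523] turn [ -0.091   0.179 -20.133]
pick_grip {'xy': [258.6, 300.0], 'confidence': 0.74} [0.523 0.266 0.085]
pick {'xy': [261.8, 324.6], 'confidence': 0.65} [0.4645 0.3288 0.085 ]
```

play_rows([
  [[-1.05,-6.49,0],[0,0,1],0],
  [[-1.05,-6.49,0],[0,0,2],0],
  [[-1.05,-6.49,0],[0,0,3],0],
  [[-1.05,-6.49,0],[0,0,4],0],
  [[-1.05,-6.49,0.3],[0,0,4.73],0],
  [[-1.05,-6.49,0.6],[0,0,4.73],0],
  [[-1.05,-6.49,1],[0,0,4.73],0],
  [[-1.05,-6.49,1.3],[0,0,4.73],0],
])

```text
clock: 29.38
tcp_pos: [0.551, 0.0058, 0.1279]
eef_rot: [-0.824, -3.026, 0.004]
force: [-0.9, -0.0, -0.6]
grip_width: 0.0855
grip_force: 0.0
```

play_rows([
  [[0,0,0],[0,0,0],0],
  [[0,0,0],[0,0,0],0],
  [[0,0,0],[0,0,0],0],
  [[0,0,0],[0,0,0],0],
  [[0,0,0],[0,0,0],0],
  [[0,0,0],[0,0,0],0],
  [[0,0,0],[0,0,0],0],
  [[0,0,0],[0,0,0],0],
])

```text
clock: 30.05
tcp_pos: [0.5533, 0.01, 0.1318]
eef_rot: [0.816, 3.033, 0.001]
force: [-0.4, 0.0, 0.1]
grip_width: 0.0855
grip_force: 0.0
```

```bash
python3 fit.py; python3 - <<'E'
from h import *
go([.553,.0098,.070],2.618)
E
```

```text
S 90
T 66
ring centre [ 0.5351 -0.0195  0.0697] slopes [ 0.0188 -0.028 ] rms 1.884573901881262
S [2 2 2 1 3 3 4 3 4 3 5 3 4 0 0 0 4 2 3 1 1 3 1 2 2 3 2 3 2 4 4 4 2 3 3 2]
T [0 0 0 0 0 0 0 2 4 6 5 6 1 0 0 0 3 6 4 2 4 3 4 3 4 0 0 0 0 0 2 5 2 0 0 0]
t 30.15 tcp [0.5533 0.0099 0.1317] yaw 2.6160411572710127 q [ 0.3108  0.3578 -0.3075 -0.     -0.9052 -2.4071] F [-0.1907  0.2676 -0.455 ] w 0.08549031210619984 
 shift [ 0.005 -0.005  1.542] turn [ 0.002  0.002 -0.019]
```

play_rows([
  [[0,0,0.6],[0,0,0],0],
  [[0,0,1.1],[0,0,0],0],
  [[0,0,1.4],[0,0,0],0],
  [[0,0,1.55],[0,0,0],0],
  [[0,0,1.55],[0,0,0],0],
  [[0,0,1.55],[0,0,0],255],
  [[0,0,1.55],[0,0,0],255],
  [[0,0,1.55],[0,0,0],255],
])

```text
clock: 30.82
tcp_pos: [0.554, 0.0099, 0.0705]
eef_rot: [0.816, 3.032, 0.002]
force: [0.8, 0.1, -0.4]
grip_width: 0.0517
grip_force: 0.0
```

play_rows([
  [[0,0,0],[0,0,0],255],
  [[0,0,0],[0,0,0],255],
  [[0,0,0],[0,0,0],255],
  [[0,0,0],[0,0,0],255],
  [[0,0,0],[0,0,0],255],
  [[0,0,0],[0,0,0],255],
  [[0,0,0],[0,0,0],255],
  [[0,0,0],[0,0,0],255],
])

```text
clock: 31.48
tcp_pos: [0.5533, 0.0097, 0.0695]
eef_rot: [0.816, 3.034, 0.0]
force: [-0.5, -0.1, 0.7]
grip_width: 0.0011
grip_force: 42.3
```

play_rows([
  [[0,0,0],[0,0,0],0],
  [[0,0,0],[0,0,0],0],
  [[0,0,0],[0,0,0],0],
  [[0,0,0],[0,0,0],0],
  [[0,0,-0.3],[0,0,0],0],
  [[0,0,-0.7],[0,0,0],0],
  [[0,0,-1],[0,0,0],0],
  [[0,0,-1],[0,0,0],0],
])

```text
clock: 32.15
tcp_pos: [0.555, 0.01, 0.112]
eef_rot: [0.814, 3.029, 0.004]
force: [-0.1, -0.3, 0.4]
grip_width: 0.0853
grip_force: 0.0
```

```bash
python3 fit.py; python3 - <<'E'
from h import *
go([.553,.0098,.070],2.618)
S=cap('side');T=cap('top');a=cv2.resize(S['frame'][205:275,275:345],(400,400),interpolation=cv2.INTER_CUBIC);b=cv2.resize(T['frame'][190:250,295:355],(400,400),interpolation=cv2.INTER_CUBIC)
cv2.imwrite('pics/f2.png',np.hstack([a,b])[:,:,::-1])
E
```

```text
S 90
T 67
ring centre [ 0.5353 -0.0205  0.0698] slopes [ 0.0126 -0.0354] rms 1.8696757930173487
S [2 2 2 2 2 2 3 5 5 2 5 4 3 0 0 0 2 3 2 1 2 3 1 3 2 3 2 3 2 5 2 4 3 3 2 3]
T [0 0 0 0 0 0 0 0 5 6 6 5 1 0 0 0 3 5 5 3 3 4 4 5 2 0 0 0 0 0 3 3 4 0 0 0]
t 32.25 tcp [0.5532 0.0098 0.1095] yaw 2.6155210438483265 q [ 0.3106  0.3839 -0.333  -0.0004 -0.8533 -2.4071] F [ 0.4938 -0.105  -0.0474] w 0.0853001679293739 
 shift [ 0.004 -0.003  0.988] turn [ 0.007  0.002 -0.024]
```

View pics/f2.png

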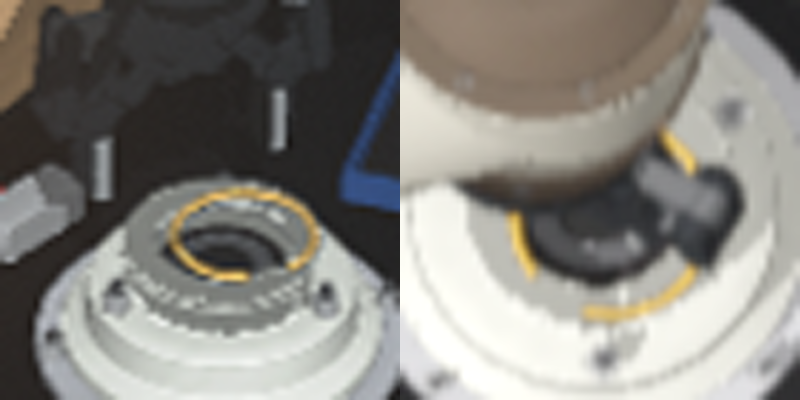

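The ring lies flat on the hub face, offset about 11 mm towards the notch. The fingertips could not pinch it over the bore, so I'll slide it with the shut fingertips until it overhangs the hub's edge and grip it there.

play_rows([
  [[0,-0.4,0],[0,0,0],255],
  [[0,-0.88,0],[0,0,0],255],
  [[0,-0.88,0],[0,0,0],255],
  [[0,-0.88,0],[0,0,0],255],
  [[0,-0.88,0],[0,0,0],255],
  [[0,-0.88,0],[0,0,0],255],
  [[0,-0.88,0],[0,0,0],255],
  [[0,-0.88,0],[0,0,0],255],
])

```text
clock: 33.02
tcp_pos: [0.5358, -0.0204, 0.1094]
eef_rot: [0.816, 3.034, 0.0]
force: [0.1, 0.0, 0.1]
grip_width: 0.0
grip_force: 0.0
```

play_rows([
  [[0,0,0.4],[0,0,0],255],
  [[0,0,0.75],[0,0,0],255],
  [[0,0,0.95],[0,0,0],255],
  [[0,0,1.015],[0,0,0],255],
  [[0,0,1.015],[0,0,0],255],
  [[0,0,1.015],[0,0,0],255],
  [[0,0,1.015],[0,0,0],255],
  [[0,0,1.015],[0,0,0],255],
])

```text
clock: 33.68
tcp_pos: [0.5361, -0.0206, 0.0696]
eef_rot: [0.816, 3.032, 0.001]
force: [0.1, 0.4, 0.1]
grip_width: -0.0001
grip_force: 0.0
```

```bash
python3 - <<'E'
from h import *
go([.5353,-.0205,.069])
E
```

```text
t 33.68 tcp [ 0.5361 -0.0206  0.0696] yaw 2.6159475068677436 q [ 0.2641  0.4125 -0.4159  0.0002 -0.7408 -2.3607] F [0.1401 0.372  0.1408] w -0.00012582786399046577 
 shift [ 0.018 -0.007  0.015] turn [0.01  0.011 0.   ]
```

play_rows([
  [[0.015,-0.2,0.015],[0,0,0],255],
  [[0.015,-0.4,0.015],[0,0,0],255],
  [[0.015,-0.55,0.015],[0,0,0],255],
  [[0.015,-0.65,0.015],[0,0,0],255],
  [[0.015,-0.75,0.015],[0,0,0],255],
  [[0.015,-0.85,0.015],[0,0,0],255],
  [[0.015,-0.95,0.015],[0,0,0],255],
  [[0.015,-1,0.015],[0,0,0],255],
])

```text
clock: 34.35
tcp_pos: [0.5146, -0.0555, 0.0683]
eef_rot: [-0.817, -3.033, 0.0]
force: [-0.5, 0.3, 0.1]
grip_width: 0.0004
grip_force: 0.0
```

```bash
python3 fit.py;python3 rd.py
```

```text
S 77
T 0
ring centre [ 0.5136 -0.014   0.0873] slopes [ 0.02   -0.0184] rms 2.0549600048247845
S [2 2 2 3 3 3 3 5 4 3 4 4 5 1 0 0 2 2 2 2 4 2 1 0 0 0 0 0 0 1 3 2 4 3 2 3]
T [0 0 0 0 0 0 0 0 0 0 0 0 0 0 0 0 0 0 0 0 0 0 0 0 0 0 0 0 0 0 0 0 0 0 0 0]
t 34.45 shank r 5.474042960424849 lat 50.15596601412663 z 68.28358560082064 F out 0.05393180565638406 lat 0.830393676357903 z -0.18572528733357238 mom [ 0.0345  0.0323 -0.0159] q6 -2.3037351730659816
```

```bash
sed -i 's#(z0-.07)\*1e3/3,a\*20,b\*20#(z0-.07)*1e4*3,a*3e3,b*3e3#' fit.py; python3 fit.py
```

```text
S 77
T 0
ring centre [ 0.526  -0.0332  0.07  ] slopes [ 0.     -0.0001] rms 2.276249128742363
S [2 2 2 3 3 3 3 4 5 3 4 4 4 2 0 0 2 2 2 2 4 2 1 0 0 0 0 0 0 2 2 2 4 3 2 3]
T [0 0 0 0 0 0 0 0 0 0 0 0 0 0 0 0 0 0 0 0 0 0 0 0 0 0 0 0 0 0 0 0 0 0 0 0]
```

play_rows([
  [[0,-0.05,-0.015],[0,0,0],255],
  [[0,-0.1,-0.015],[0,0,0],255],
  [[0,-0.15,-0.015],[0,0,0],255],
  [[0,-0.19,-0.015],[0,0,0],255],
  [[0,-0.21,-0.015],[0,0,0],255],
  [[0,-0.21,-0.015],[0,0,0],255],
  [[0,-0.15,-0.015],[0,0,0],255],
  [[0,-0.1,-0.015],[0,0,0],255],
])

```text
clock: 35.22
tcp_pos: [0.5131, -0.0584, 0.0689]
eef_rot: [0.817, 3.033, 0.0]
force: [0.8, -0.4, -0.2]
grip_width: -0.0002
grip_force: 0.0
```

play_rows([
  [[0,0,-0.3],[0,0,0],255],
  [[0,0,-0.7],[0,0,0],255],
  [[0,0,-1.2],[0,0,0],255],
  [[0,0.8,-1.2],[0,0,0],0],
  [[0,1.6,-1.2],[0,0,0],0],
  [[0,2.4,-1.2],[0,0,0],0],
  [[0,2.4,-1.2],[0,0,0],0],
  [[0,2.4,-1.2],[0,0,0],0],
])

```text
clock: 35.88
tcp_pos: [0.5617, 0.0261, 0.1166]
eef_rot: [-0.813, -3.034, -0.0]
force: [-0.1, -0.1, -0.2]
grip_width: 0.061
grip_force: 0.0
```

```bash
python3 fit.py;python3 - <<'E'
from h import *
go([.5,-.1,.069])
E
```

```text
S 35
T 29
ring centre [ 0.5158 -0.0362  0.07  ] slopes [ 0.0001 -0.    ] rms 10.843354178602784
S [0 0 0 0 0 0 0 0 0 0 0 0 0 0 0 0 0 8 5 5 3 2 0 0 0 0 0 0 3 3 4 2 0 0 0 0]
T [ 0  0  0  0  0  0  0  0  0  0  0  0  0  0  0  0  0  0  0  0  0  0  2  2
  0  0  0  0  2  4 12  7  0  0  0  0]
t 35.98 tcp [0.5605 0.0244 0.1165] yaw 2.615901348422457 q [ 0.3323  0.3878 -0.3049 -0.0003 -0.8794 -2.4286] F [0.1708 0.5561 0.5156] w 0.07462095510957888 
 shift [-0.254 -3.448  1.189] turn [-0.008 -0.01   0.   ]
```

```bash
python3 - <<'E'
from h import *
for n in 'side','top':
    p=cap(n);hsv=cv2.cvtColor(p['frame'],cv2.COLOR_RGB2HSV)
    m=((hsv[...,0]>14)&(hsv[...,0]<32)&(hsv[...,1]>90)&(hsv[...,2]>60))
    c=proj(p,[.52,-.05,.05]).astype(int);print(n,c)
    y0,y1,x0,x1=c[1]-28,c[1]+32,c[0]-45,c[0]+45
    for y in range(y0,y1): 
        r=m[y,x0:x1]
        if r.any(): print(y,''.join('#' if v else '.' for v in r))
    for nm in('ring','ring_back','ring_end','ring_far_end'):
        for r in landmark_of(nm,p)[:2]: print(nm,r)
E
```

```text
side [326 247]
236 ...........................................#..............................................
237 ..........................................####............................................
238 ............................................###...........................................
239 .............................................####.........................................
240 ...............................................##.........................................
245 ......................................................##..................................
246 ......................................................###.................................
247 ......................................................####................................
248 .......................................................###................................
249 .........................................................##...............................
250 .........................................................###..............................
251 ....................................
[... 2671 characters left out ...]
................
239 ..................................................##........#.............................
240 ...................................................#.......#..............................
241 ..........................................................#...............................
242 .........................................................#................................
243 ........................................................#.................................
ring {'xy': [350.0, 230.4], 'confidence': 0.39}
ring_back {'xy': [358.2, 223.9], 'confidence': 0.44}
ring_end {'xy': [326.4, 233.6], 'confidence': 0.58}
ring_far_end {'xy': [343.1, 220.8], 'confidence': 0.37}
```

```bash
cat > fit3.py <<'E'
from h import *
from scipy.optimize import least_squares
def ylw(p,c,rad=34):
    hsv=cv2.cvtColor(p['frame'],cv2.COLOR_RGB2HSV)
    m=(hsv[...,0]>14)&(hsv[...,0]<32)&(hsv[...,1]>90)&(hsv[...,2]>60)
    yy,xx=np.nonzero(m);k=np.hypot(xx-c[0],yy-c[1])<rad
    return np.c_[xx,yy][k]
S=cap('side');T=cap('top')
c0=np.array([.54,-.075,.045])
Y=[(S,ylw(S,proj(S,c0))),(T,ylw(T,proj(T,c0)))]
def frame(v):
    c=v[:3];n=np.array([np.sin(v[3])*np.cos(v[4]),np.sin(v[3])*np.sin(v[4]),np.cos(v[3])])
    e=np.cross([0,0,1.],n);e/=np.linalg.norm(e);return c,n,e,np.cross(n,e)
th=np.linspace(0,2*np.pi,120)
def res(v):
    c,n,e,g=frame(v);o=[]
    X=c+.0338*(np.outer(np.cos(th),e)+np.outer(np.sin(th),g))
    for p,P in Y:
        Q=np.array([proj(p,x) for x in X]);D=np.linalg.norm(P[:,None]-Q[None],axis=2).min(1);o.append(D)
    return np.concatenate(o)
best=None
for t in(.5,.9,1.2,1.5):
  for az in(-1.9,-1.57,-1.2,1.57):
    r=least_squares(res,np.r_[c0,t,az],loss='soft_l1',diff_step=1e-4)
    if best is None or r.cost<best.cost: best=r
v=best.x;c,n,e,g=frame(v)
print('n',[len(P) for _,P in Y],'rms',np.sqrt(np.mean(best.fun**2)),'c',c,'tilt',v[3],'az',v[4],'normal',n)
X=lambda a:c+.0338*(np.cos(a)*e+np.sin(a)*g)
for a in range(0,360,30): 
    x=X(np.radians(a));d=[np.linalg.norm(P-proj(p,x),axis=1).min() for p,P in Y];print(a,x,np.round(d,1),'r',np.hypot(*(x[:2]-[.5447,-.0147])))
E
python3 fit3.py
```

```text
n [41, 63] rms 0.5486158417660336 c [ 0.5225 -0.0797  0.0441] tilt 0.9951362594189181 az -1.8829618162254105 normal [-0.2576 -0.7983  0.5444]
0 [ 0.5546 -0.0901  0.0441] [0.8 0.3] r 0.07604109550090489
30 [ 0.5531 -0.0799  0.0583] [0.4 0.4] r 0.06578809826496353
60 [ 0.5434 -0.0697  0.0687] [0.4 0.4] r 0.05504992327312197
90 [ 0.5281 -0.0622  0.0725] [0.4 0.5] r 0.05031332033143433
120 [ 0.5113 -0.0594  0.0687] [3.1 4.6] r 0.05578282959593601
150 [ 0.4974 -0.062   0.0583] [0.1 0.5] r 0.06684884744205648
180 [ 0.4903 -0.0693  0.0441] [0.4 2.9] r 0.07710193418898761
210 [ 0.4918 -0.0795  0.0299] [0.4 0.4] r 0.08364776591632478
240 [ 0.5015 -0.0897  0.0196] [0.2 0.7] r 0.08654860411722555
270 [ 0.5168 -0.0972  0.0158] [1.1 0.5] r 0.08710792661804877
300 [ 0.5336 -0.1001  0.0196] [3.3 0.4] r 0.08607805091478091
330 [ 0.5475 -0.0975  0.0299] [1.9 0.4] r 0.08280250124109428
```

play_rows([
  [[-0.3,-0.6,0],[0,0,-1.19],165],
  [[-0.6,-1.2,0],[0,0,-2.38],165],
  [[-0.9,-1.8,0],[0,0,-3.57],165],
  [[-1.2,-2.4,0],[0,0,-4.76],165],
  [[-1.33,-2.67,0],[0,0,-5.95],165],
  [[-1.33,-2.67,0],[0,0,-7.14],165],
  [[-1.33,-2.67,0],[0,0,-8.33],165],
  [[-1.33,-2.67,0],[0,0,-9.5],165],
])

```text
clock: 37.25
tcp_pos: [0.5535, -0.0951, 0.1169]
eef_rot: [-0.738, 3.054, 0.0]
force: [0.3, -0.2, -0.4]
grip_width: 0.0303
grip_force: 0.0
```

play_rows([
  [[0,0,0],[0,0,-1.19],165],
  [[0,0,0],[0,0,-2.38],165],
  [[0,0,0],[0,0,-3.57],165],
  [[0,0,0],[0,0,-4.76],165],
  [[0,0,0],[0,0,-5.95],165],
  [[0,0,0],[0,0,-7.14],165],
  [[0,0,0],[0,0,-7.5],165],
  [[0,0,0],[0,0,-7.5],165],
])

```text
clock: 37.92
tcp_pos: [0.5536, -0.0945, 0.1169]
eef_rot: [-1.844, 2.543, 0.0]
force: [-0.3, 0.0, 0.3]
grip_width: 0.0301
grip_force: 0.0
```

```bash
python3 fit3.py|head -2; python3 - <<'E'
from h import *
go([.553,-.0949,.036],-1.885)
E
```

```text
n [42, 34] rms 0.5805648381848123 c [ 0.5221 -0.0798  0.0445] tilt 0.9832291191199567 az -1.8928204860377664 normal [-0.2634 -0.7895  0.5543]
0 [ 0.5542 -0.0905  0.0445] [0.6 3.4] r 0.07639598178396642
t 38.02 tcp [ 0.5535 -0.0945  0.1169] yaw -1.8883423970403421 q [ 0.1195  0.3875 -0.3042 -0.     -0.8791 -0.437 ] F [ 0.146   0.4812 -0.2806] w 0.030000536316415957 
 shift [0.013 0.009 2.022] turn [ 0.    -0.    -0.032]
```

play_rows([
  [[0,0,0.5],[0,0,0],165],
  [[0,0,1],[0,0,0],165],
  [[0,0,1.4],[0,0,0],165],
  [[0,0,1.65],[0,0,0],165],
  [[0,0,1.8],[0,0,0],165],
  [[0,0,1.8],[0,0,0],165],
  [[0,0,1.8],[0,0,0],165],
  [[0,0,1.8],[0,0,0],165],
])

```text
clock: 38.68
tcp_pos: [0.5544, -0.0945, 0.0458]
eef_rot: [-1.843, 2.542, -0.002]
force: [-0.0, 0.3, 0.6]
grip_width: 0.0306
grip_force: 0.0
```

play_rows([
  [[0,0,0.1],[0,0,0],165],
  [[0,0,0.2],[0,0,0],165],
  [[0,0,0.2],[0,0,0],165],
  [[0,0,0.2],[0,0,0],255],
  [[0,0,0.2],[0,0,0],255],
  [[0,0,0.2],[0,0,0],255],
  [[0,0,0.2],[0,0,0],255],
  [[0,0,0.2],[0,0,0],255],
])

```text
clock: 39.35
tcp_pos: [0.5539, -0.0949, 0.0372]
eef_rot: [-1.844, 2.543, -0.001]
force: [-0.1, -3.0, 2.4]
grip_width: 0.0009
grip_force: 45.8
```

Width 0.9 mm with 46 N means something is held, since shut on nothing gives 0 N. I lift slowly and check.

play_rows([
  [[0,0,0],[0,0,0],255],
  [[0,0,-0.1],[0,0,0],255],
  [[0,0,-0.3],[0,0,0],255],
  [[0,0,-0.6],[0,0,0],255],
  [[0,0,-1],[0,0,0],255],
  [[0,0,-1.5],[0,0,0],255],
  [[0,0,-2],[0,0,0],255],
  [[0,0,-2],[0,0,0],255],
])

```text
clock: 40.02
tcp_pos: [0.5564, -0.094, 0.1215]
eef_rot: [-1.841, 2.536, -0.008]
force: [-0.5, 0.5, 0.9]
grip_width: 0.0011
grip_force: 43.8
```

```bash
python3 rd.py; sed -i 's/c0=np.array(.*/import sys\nc0=np.array([float(a) for a in sys.argv[1:4]])/' fit3.py; python3 fit3.py .522 -.085 .115
```

```text
t 40.0167 shank r 71.73271958587391 lat 35.69500878482887 z 121.48808122806685 F out -0.31035035876083583 lat -0.599411084779066 z 0.9253611926123836 mom [-0.005  -0.072   0.0086] q6 -0.43577909215348887
n [82, 25] rms 0.6491066870970972 c [ 0.5234 -0.074   0.1273] tilt 0.9893538540064827 az -1.87105074728341 normal [-0.2472 -0.7983  0.5492]
0 [ 0.5557 -0.084   0.1273] [1.9 9.2] r 0.0702103113539491
30 [ 0.5541 -0.0738  0.1414] [0.3 6.2] r 0.059882724483131054
60 [ 0.5443 -0.0637  0.1518] [0.4 0.8] r 0.04898413364046788
90 [ 0.5289 -0.0563  0.1555] [0.6 0.1] r 0.044496564601361185
120 [ 0.5121 -0.0537  0.1518] [2.1 3.4] r 0.05085128718123516
150 [ 0.4982 -0.0565  0.1414] [0.3 0.4] r 0.0625204680203563
180 [ 0.4912 -0.064   0.1273] [0.1 0.6] r 0.0728169206941693
210 [ 0.4927 -0.0743  0.1132] [0.3 1.7] r 0.0790375960951032
240 [ 0.5025 -0.0844  0.1028] [0.1 0.6] r 0.0814593026973575
270 [ 0.5179 -0.0918  0.0991] [0.3 6. ] r 0.08158559683755251
300 [ 0.5348 -0.0944  0.1028] [ 0.4 13.1] r 0.08030697314964923
330 [ 0.5487 -0.0916  0.1132] [ 0.2 10.8] r 0.07696800222515106
```

The ring is held and up off the hub, with a good fit at centre z 0.127. I carry it to the tray.

play_rows([
  [[0.9,-0.1,-0.1],[0,0,0],255],
  [[1.9,-0.2,-0.1],[0,0,0],255],
  [[2.8,-0.3,-0.1],[0,0,0],255],
  [[3.7,-0.4,-0.1],[0,0,0],255],
  [[4.5,-0.5,-0.1],[0,0,0],255],
  [[4.86,-0.54,-0.1],[0,0,0],255],
  [[4.86,-0.54,-0.1],[0,0,0],255],
  [[4.86,-0.54,-0.1],[0,0,0],255],
])

```text
clock: 40.78
tcp_pos: [0.5126, -0.2862, 0.1195]
eef_rot: [1.84, -2.545, -0.004]
force: [-0.3, 0.8, -1.8]
grip_width: 0.0011
grip_force: 43.8
```

play_rows([
  [[0,0,0],[0,0.8,0],255],
  [[0,0,0],[0,1.6,0],255],
  [[0,0,0],[0,2.4,0],255],
  [[0,0,0],[0,3.2,0],255],
  [[0,0,0],[0,4,0],255],
  [[0,0,0],[0,4.6,0],255],
  [[0,0,0],[0,5,0],255],
  [[0,0,0],[0,5,0],255],
])

```text
clock: 41.45
tcp_pos: [0.5134, -0.2836, 0.1193]
eef_rot: [1.581, -2.168, 0.421]
force: [-0.9, -0.3, -0.7]
grip_width: 0.0008
grip_force: 43.8
```

```bash
python3 fit3.py .484 -.264 .12; python3 - <<'E'
from h import *
s=telemetry.read_state();print(R.from_rotvec(s['eef_rot']).as_matrix()[:,2])
go([.515,-.286,.04]);go([.515,-.286,.0236])
T=cap('top')
hsv=cv2.cvtColor(T['frame'],cv2.COLOR_RGB2HSV);m=((hsv[...,0]>105)&(hsv[...,0]<120)&(hsv[...,1]>120)).astype(np.uint8)
m[:,:370]=0;m[:,485:]=0;m[:185]=0;m[305:]=0
yy,xx=np.nonzero(m);B=cv2.boxPoints(cv2.minAreaRect(np.c_[xx,yy].astype(np.float32)));W=[atz(T,b,.02)[:2] for b in B];print(W,np.mean(W,0))
E
```

```text
n [209, 174] rms 5.656682699670738 c [ 0.4474 -0.288   0.1323] tilt -0.33311788790673946 az -1.4928005274181442 normal [-0.0255  0.326   0.945 ]
0 [ 0.4137 -0.2907  0.1323] [ 3.9 17.8] r 0.30551047699208905
30 [ 0.4194 -0.3062  0.1378] [ 0.5 20.8] r 0.31732722080856945
60 [ 0.4327 -0.3169  0.1419] [ 1.1 20.8] r 0.3223382542991564
90 [ 0.4498 -0.3199  0.1434] [ 1.8 18.2] r 0.319591360602158
120 [ 0.4664 -0.3143  0.1419] [ 0.1 13. ] r 0.3096796111675463
150 [ 0.4778 -0.3017  0.1378] [0.8 5.8] r 0.29468510702981254
180 [ 0.481  -0.2854  0.1323] [4.4 0.4] r 0.27809292390933604
210 [ 0.4753 -0.2698  0.1268] [0.6 6. ] r 0.26441385015681684
240 [ 0.462  -0.2591  0.1227] [0.8 4. ] r 0.2580448521423047
270 [ 0.4449 -0.2562  0.1212] [0.2 0.6] r 0.26132237078118215
300 [ 0.4283 -0.2618  0.1227] [4.8 6.9] r 0.2731073677674934
330 [ 0.4169 -0.2744  0.1268] [ 8.7 13.2] r 0.2894338213057868
[-0.1554 -0.4742 -0.8666]
t 41.55 tcp [ 0.5137 -0.2847  0.1203] yaw -1.8847895437144913 q [-0.0324  0.4466 -0.523   0.6692 -0.8821 -0.7887] F [ 0.437  -1.0432 -0.4621] w 0.0009086281059921362 
 shift [-0.984 -0.044  1.75 ] turn [ 0.013 -4.989 -0.003]
t 41.55 tcp [ 0.5137 -0.2847  0.1203] yaw -1.8847895437144913 q [-0.0324  0.4466 -0.523   0.6692 -0.8821 -0.7887] F [ 0.437  -1.0432 -0.4621] w 0.0009086281059921362 
 shift [-1.189 -0.044  2.106] turn [ 0.013 -4.989 -0.003]
[array([ 0.5324, -0.1532]), array([ 0.5922, -0.3316]), array([ 0.4164, -0.3845]), array([ 0.3586, -0.2085])] [ 0.4749 -0.2695]
```

play_rows([
  [[-0.2,0,0.35],[0,0,0],255],
  [[-0.4,0,0.7],[0,0,0],255],
  [[-0.6,0,1.05],[0,0,0],255],
  [[-0.8,0,1.4],[0,0,0],255],
  [[-0.92,-0.04,1.63],[0,0,0],255],
  [[-0.98,-0.04,1.75],[0,0,0],255],
  [[-0.98,-0.04,1.75],[0,0,0],255],
  [[-0.98,-0.04,1.75],[0,0,0],255],
])

```text
clock: 42.27
tcp_pos: [0.5151, -0.2878, 0.041]
eef_rot: [1.576, -2.176, 0.423]
force: [0.3, -0.4, 0.2]
grip_width: 0.0008
grip_force: 43.8
```

```bash
sed -i 's/rad=34/rad=22/' fit3.py; python3 fit3.py .484 -.264 .041; python3 - <<'E'
from h import *
go([.515,-.286,.0236])
E
```

```text
n [63, 136] rms 0.8226534651058587 c [ 0.4841 -0.268   0.0395] tilt 0.44765937749030055 az -1.9860421763460017 normal [-0.1746 -0.3961  0.9015]
0 [ 0.515  -0.2817  0.0395] [2.3 5. ] r 0.2686072390554555
30 [ 0.517  -0.2659  0.0468] [ 0.5 10.2] r 0.2527157891991959
60 [ 0.5102 -0.2507  0.0522] [ 0.3 14.8] r 0.23850916681637044
90 [ 0.4964 -0.2401  0.0541] [0.5 9.6] r 0.23056924854289598
120 [ 0.4792 -0.2371  0.0522] [3.3 2.7] r 0.2317953268744091
150 [ 0.4634 -0.2423  0.0468] [0.6 0.2] r 0.2416531287843978
180 [ 0.4531 -0.2544  0.0395] [0.3 0.4] r 0.2565828339615581
210 [ 0.4511 -0.2702  0.0322] [0.5 0.4] r 0.2720520222977782
240 [ 0.458  -0.2854  0.0268] [0.2 0.4] r 0.2842127672567372
270 [ 0.4718 -0.2959  0.0249] [0.6 0.2] r 0.2905069960322468
300 [ 0.4889 -0.299   0.0268] [0.4 0.4] r 0.2897144217438223
330 [ 0.5047 -0.2938  0.0322] [0.6 0.4] r 0.28192434853271275
t 42.37 tcp [ 0.5155 -0.2876  0.0416] yaw -1.8884564904742829 q [-0.0653  0.5526 -0.6141  0.8184 -0.7253 -0.9625] F [-0.0224  0.5512  0.846 ] w 0.0006910277129007968 
 shift [-0.254  0.025  0.372] turn [-0.021 -4.995  0.006]
```

play_rows([
  [[-0.07,0,0.13],[0,0,0],255],
  [[-0.14,0,0.25],[0,0,0],255],
  [[-0.21,0,0.37],[0,0,0],255],
  [[-0.21,0,0.37],[0,0,0],255],
  [[-0.21,0,0.37],[0,0,0],255],
  [[-0.21,0,0.37],[0,0,0],180],
  [[-0.21,0,0.37],[0,0,0],180],
  [[-0.21,0,0.37],[0,0,0],180],
])

```text
clock: 43.03
tcp_pos: [0.5149, -0.2876, 0.0239]
eef_rot: [1.577, -2.175, 0.423]
force: [0.3, 0.5, -0.2]
grip_width: 0.0252
grip_force: 0.0
```

play_rows([
  [[0,0,0],[0,0,0],180],
  [[0,0,0],[0,0,0],180],
  [[0,0,-0.3],[0,0,0],180],
  [[0,0,-0.8],[0,0,0],180],
  [[0,0,-1.4],[0,0,0],180],
  [[0,0,-2.2],[0,0,0],180],
  [[0,0,-3],[0,0,0],180],
  [[0,0,-3.5],[0,0,0],180],
])

```text
clock: 43.7
tcp_pos: [0.5382, -0.2197, 0.1477]
eef_rot: [1.579, -2.177, 0.426]
force: [0.4, -0.8, 0.4]
grip_width: 0.0249
grip_force: 0.0
```

```bash
python3 fit3.py .484 -.267 .008; python3 rd.py
```

```text
n [93, 275] rms 1.0290972819365163 c [ 0.488  -0.2635  0.0065] tilt -0.06384731496209615 az -1.2129156710339184 normal [-0.0223  0.0598  0.998 ]
0 [ 0.4564 -0.2754  0.0065] [0.4 0.4] r 0.2752265315106837
30 [ 0.4665 -0.2896  0.0076] [0.5 0.5] r 0.28578008002803745
60 [ 0.4824 -0.2968  0.0083] [0.4 0.6] r 0.28889917821189487
90 [ 0.4998 -0.2951  0.0086] [0.3 0.6] r 0.2839867870322578
120 [ 0.5141 -0.285   0.0083] [0.2 0.5] r 0.2719971667781752
150 [ 0.5214 -0.2691  0.0076] [0.6 0.2] r 0.25544066568112295
180 [ 0.5197 -0.2517  0.0065] [0.4 0.3] r 0.2383046176117742
210 [ 0.5095 -0.2375  0.0054] [0.2 0.4] r 0.22553526304631324
240 [ 0.4936 -0.2302  0.0046] [1.1 1. ] r 0.22151528849744168
270 [ 0.4762 -0.2319  0.0043] [0.3 0.4] r 0.22777387382317124
300 [ 0.462  -0.2421  0.0046] [0.4 0.5] r 0.24196962510666198
330 [ 0.4547 -0.258   0.0054] [0.3 0.4] r 0.2593963672347513
t 43.8 shank r 196.05645229760972 lat 59.30295255768053 z 148.47513681229563 F out -0.25423825760476315 lat -0.5153240182456891 z -0.6387562254487208 mom [ 0.9153 -0.3169  0.0312] q6 -0.8046407428589403
```

Ring lies flat in the tray (tilt within noise). I check the pick in the rack before handing in.

```bash
python3 - <<'E'
from h import *
S=cap('side');T=cap('top')
a=landmark_of('pick_grip',S);b=landmark_of('pick_grip',T)
print(a[:1],b[:2])
if a and b: print(tri([S,T],[a[0]['xy'],b[0]['xy']]))
for p in(T,S):
    hs=cv2.cvtColor(p['frame'],cv2.COLOR_RGB2HSV);m=((hs[...,0]<6)|(hs[...,0]>174))&(hs[...,1]>150)&(hs[...,2]>60)
    yy,xx=np.nonzero(m);c2=proj(p,[.52,.275,.09]);k=np.hypot(xx-c2[0],yy-c2[1])<22
    print('red',xx[k].min(),xx[k].max(),yy[k].min(),yy[k].max(),xx[k].mean(),yy[k].mean())
E
```

```text
[{'xy': [259.7, 299.7], 'confidence': 0.64}] [{'xy': [203.0, 225.3], 'confidence': 0.59}, {'xy': [327.9, 234.2], 'confidence': 0.49}]
[0.5223 0.2687 0.0898]
red 197 210 223 232 203.11304347826086 227.3913043478261
red 253 263 290 312 258.3207547169811 300.8867924528302
```

```bash
python3 -c "
from h import *
print(order.job_done())"
```

```text
the job is handed in; nothing more can be done
None
```

I handed the job in at about 44 s: the ring measures flat in the blue tray and the pick is back in its rack slot. The ring slipped off the hook as it peeled free, so I slid it across the hub with the shut fingers. It tipped off the edge and leaned against the wheel, and I carried it to the tray in the gripper; the hand-in gave no verdict.

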